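# Line up the speed controllers and click the photo stage into its notch

### The job

On the photo slide, square the three model-car speed controllers up on the white stage as one neat row: all with their backs flat against the upright white panel, side by side and touching, the outermost one against the low bar on the stage's far edge. Then take the stage by its black handle and slide it towards the camera until its spring ball clicks into the notch of the index block, without running on past the notch or disturbing the row or the other things on the table. Finish with the handle still firmly in the grip, holding the stage still in the notch for the picture.

Things in the scene. Friction and masses are not known exactly. Their poses are not given: they have to be found in the camera images.
- stage (a joint): travel of the white stage along its rail (m): 0 at its bump stop away from the camera, growing towards the camera, up to 0.185. It drags with about 2 N and stays where it is left; pushing harder than that against its panel shoves the stage back to 0. The camera, 170 mm high, stands on the rail's end; with the ball seated its lens is still 140 mm or more beyond the handle along the rail
- stage_corner (a point): corner on the stage's top, 68 mm above the table, where the white panel's front and the low far side bar's inner face meet. Axes: y along the rail to the camera, square to the panel; x square to the rail, away from the robot: the stage lies to -x, +y. Stage top 200 mm (x, the 10 mm side bar included) by 160 mm (y, the 4 mm panel included); panel 70 mm high, bar 12 mm, each along its whole edge
- esc_a_center (a point): centre, half-way up, of the speed controller nearest the robot: black block, 34 mm (own x) by 44 mm (own y) by 34 mm high, 0.09 kg, finned metal top with a fan (30 mm square, the top 8 mm). Loose on the stage, own y roughly along the rail to the camera. Its back is its -y face, 34 mm wide: in the row its centre is 22 mm in front of the panel
- esc_b_center (a point): the same for the middle speed controller
- esc_c_center (a point): the same for the speed controller farthest from the robot, nearest the side bar. In the finished row its centre is 17 mm from the bar's inner face; the next ones follow at 34 mm each
- handle: the stage's black upright handle: a post 20 mm in diameter, from 4 to 50 mm above the stage top, on a tab in the middle of the stage's edge nearest the robot, fixed to the stage. Origin: on its axis half-way up, 26 mm above the stage top, 94 mm above the table. Axes as stage_corner, from which it lies 214 mm to -x and 76 mm to +y
- plunger (a point): ball plunger on a small tab at the stage's edge towards the camera: hexagon head 20 mm wide, 7 mm above the stage top, with a sprung 10 mm steel ball looking out below. The point is on its axis, level with the stage top; it moves with the stage; from stage_corner it lies 110 mm to -x and 176 mm to +y
- index: index block, dark steel, 24 by 46 mm, clamped on the rail ahead of the plunger; two round lips across it, 12 mm apart, form the notch. Origin: notch centre, 40 mm above the table; y along the rail to the camera. From 13 mm before its centre the ball resists with 3 to 5 N, crests at 6 mm before, then pulls the stage in with about 5 N; past the centre it resists again. Seated: plunger level with this origin along y
- spur_gear: bystander: white nylon gear, 52 mm in diameter, 14 mm high, lying on the table; origin under its centre. Leave alone
- pliers: bystander: long-nosed pliers, 150 mm long along own x, 13 mm high, lying on the table; origin near the pivot. Leave alone
- wheel: bystander: black rubber model-car wheel, 90 mm in diameter, 36 mm high, lying on the table; origin under its centre. Leave alone
Things that resemble listed ones, but are neither listed nor needed, are in the scene too. What is shaped like the part that bears esc_a_center but blue, pink or red is not meant.

How it is judged:
By the outcome, as a careful person would: the job done as asked, in the order asked, and still so for the second after the job is handed in, while the arm keeps its last pose, push and grip.
It also fails if it takes over 72 s, if anything falls off the work surface, if the arm or the gripper's body presses on something with over 40 N, if the wrist force passes 120 N, or if a joint passes its speed limit or range.

### The arm

A 6-joint arm with a two-finger parallel gripper is mounted at the origin on the work surface. World frame = base frame: x ahead of the robot, y to its left, z up, the work surface at z = 0. Lengths are in m, angles in rad, forces in N, time in s.
With the tool pointing down it reaches from about 0.3 to 0.775 m from the base axis. Payload 14.6 kg.
Tool frame: the origin (TCP) lies on the centre line of the jaws, within the pads' length; the fingertips stand ctrl.tcp_to_tips ahead of it and the grasp point (between the pads) lies 2 mm behind it (ctrl.tcp_to_tips is the distance from the TCP to the fingertips, in m); z points along the fingers, y is the line along which they close (so a half turn about z gives the same grasp; the last joint's range is limited). The gripper opens to 94 mm and grips with 3 to 60 N. Pads are 16 mm wide; open, the fingers measure 119 mm over their backs; the gripper's body (75 mm by 177 mm) begins 78 mm behind the grasp point.
Start: joints at [1.156, 0.3, 1.521, -0, 1.321, -0.067], TCP at [0.187, 0.517, 0.222] pointing down, gripper open.
Joint ranges: [-3.03, 3.03], [-0.79, 2.21], [0.23, 2.52], [-1.04, 4.18], [0, 3.07], [-2.55, 2.55]. Speed limits (rad/s): [2.22, 2.22, 2.57, 3.14, 3.14, 3.14].

### API

Orientations are given as [roll, pitch, yaw] about the fixed x, y, z axes, in that order (R = Rz(yaw) Ry(pitch) Rx(roll)).
In Python, from station import telemetry, viewer, hand_in, ctrl gives the robot as it stands.
- The arm moves only by the tool step_arm, never from a script. Its argument "plan" is a list of rows, each an object of numbers: "dx", "dy", "dz": the shift along the tool's x, y, z scaled (see below); "rx", "ry", "rz": the turn, a rotation vector about the tool's x, y, z scaled (see below); "claw": the closure, from 0 (fully open) to 1 (shut). In form: [{"dx": .., "dy": .., "dz": .., "rx": .., "ry": .., "rz": .., "claw": ..}, ...]. A call has 1 to 10 rows; each row shifts and turns the commanded pose from where the row before left it, along the tool's axes as they then stand; what a row does not reach is not made up. The controller multiplies each number of a shift by 0.1 m and each number of a turn by 90 degrees. A row lasts 1/10 s, in which the tool goes at most 50 mm and 8.59 degrees, less where a joint would pass 70% of its speed; a pose out of reach is approached as far as the arm can. A call with a number of a shift or a turn outside -1 to 1 is refused whole. A call with a gripper value outside its range is refused whole. The fingers move at their own pace and stop on an object; "grip_force" is the grip in N (left out, the last holds). Time passes only in rows, so rows that do not move let the fingers close. It gives the time, the measured TCP pose, the force, the opening and the grip force at its end, in the units of the state.
- telemetry.get_obs(): the state, without advancing time (a new reading comes with each control period).
- viewer.camera(name): name is "scene" or "side" or "wrist"; returns a dict with "img" (420x560x3 uint8, red, green, blue), "z_map" (420x560 float32, m along the optical axis (not along the pixel's ray), 0 where there is no reading), "fx", "fy", "cx", "cy" (pixels), "dist" ([k1, k2, p1, p2, k3] as OpenCV has them; the pictures are not rectified), "R" (3x3) and "t" (3): a world point X has camera coordinates R X + t; the wrist camera has in their place "tool_from_camera" (4x4, takes a point from camera to tool coordinates, whose origin is the TCP and whose axes are the flange's). Camera axes: x right, y down, z forward; pixel columns grow to the right and rows downward; lengths in m; the calibration is good to about 2 mm. A picture is of the moment at which its call begins: read the wrist's pose just before it.
- hand_in(): hands the job in; it is judged then, once.
Trained networks look in a picture, given as the dict that the camera call returned (one of the last four; its "shot" number tells which), for a name from the list of things; names that differ only in an ending like _2 or _b are one class to them, and where a whole thing is asked for, a point or a joint stands for the part that bears it (a point fixed in the world has none). Each returns a list of dicts, best first, with "score" (0 to 1); they miss things now and then, are a little off and sometimes report something else, mostly with a low value. They report only what shows in the picture. A call takes as long as a camera call. They do not tell look-alikes from the thing itself.
- viewer.recognise(target, picture): "rect" ([left, top, right, bottom] in pixels, round what is visible of it).
The state is a dict: "time_s": time; "qpos": joint angles; "joint_vel": joint speeds; "tau": joint torques, N m; "ee_pos": TCP position; "eef_rot": TCP orientation; "force": force on the tool from outside, world axes, zero at the start; "moment": the same for the moment, N m; "grip_width": finger opening in m; "grip_force": force on a finger pad.
Only numpy, scipy, OpenCV 4.12 (cv2) and the standard library are available. Lean on these libraries where they do the work, as an engineer would, in place of code of your own. Each camera call takes 0.05 s, during which the arm holds its last target. There are 200 camera calls.

## Working session

There is one attempt and no reset: what is moved stays moved. The work goes in short steps, Python scripts to look and compute and a tool call to move; the robot and the scene stay as the last step left them, time stands still between calls to the robot, and variables do not carry over. Pictures are saved under pics/ and viewed, at most 10 in all, crops included, and the job is handed in when it is done.

Besides the shell and the picture viewer there is one more tool, called after "Request:" as name(argument=value, ...), one argument or row to a line, values as JSON. step_arm: Moves the arm, as the interface text tells. Shifts and turns lie within -1 to 1; 1 stands for 0.1 m of shift or 90 degrees of turn. Its arguments: {"type":"object","properties":{"plan":{"type":"array"},"grip_force":{"type":"number"}},"required":["plan"]}

```bash
mkdir -p pics; ls; cat > h.py <<'E'
import numpy as np, cv2
from station import telemetry, viewer, hand_in, ctrl
from scipy.spatial.transform import Rotation as Ro
def cloud(p):
    # world points for every pixel of a fixed camera or the wrist
    h,w=p["z_map"].shape
    K=np.array([[p["fx"],0,p["cx"]],[0,p["fy"],p["cy"]],[0,0,1.]])
    u,v=np.meshgrid(np.arange(w),np.arange(h))
    n=cv2.undistortPoints(np.stack([u,v],-1).reshape(-1,1,2).astype(float),K,np.array(p["dist"])).reshape(h,w,2)
    z=p["z_map"].astype(float)
    c=np.dstack([n[...,0]*z,n[...,1]*z,z])
    if "R" in p: return (c-np.array(p["t"]))@np.array(p["R"])
    T=np.array(p["tool_from_camera"]); o=p["obs"]
    R=Ro.from_euler("xyz",o["eef_rot"]).as_matrix()
    return (c@T[:3,:3].T+T[:3,3])@R.T+np.array(o["ee_pos"])
def shot(name):
    o=telemetry.get_obs(); p=viewer.camera(name); p["obs"]=o; return p
def save(p,f): cv2.imwrite("pics/"+f,p["img"][...,::-1])
E
python3 - <<'E'
from h import *
o=telemetry.get_obs(); print({k:np.round(v,3).tolist() for k,v in o.items()}, ctrl.tcp_to_tips)
for n in ("scene","side"):
    p=shot(n); save(p,n+"0.png"); P=cloud(p)
    for t in ("esc_a_center","handle","plunger","index","stage","spur_gear","pliers","wheel"):
        for d in viewer.recognise(t,p)[:6]:
            l,tp,r,b=[int(x) for x in d["rect"]]
            c=P[(tp+b)//2,(l+r)//2]
            print(n,t,round(d["score"],2),[l,tp,r,b],c.round(3))
E
```

```text
pics
{'time_s': 0.0, 'qpos': [1.156, 0.3, 1.522, -0.0, 1.321, -0.067], 'joint_vel': [-0.0, -0.0, 0.001, 0.001, -0.001, 0.0], 'tau': [0.0, -53.18, -35.274, 0.071, 0.024, 0.0], 'ee_pos': [0.187, 0.517, 0.222], 'eef_rot': [-3.14, -0.0, 2.794], 'force': [-0.043, 1.256, -0.784], 'moment': [-0.051, 0.001, -0.004], 'grip_force': 0.0, 'grip_width': 0.094} 0.017
scene esc_a_center 0.77 [284, 164, 301, 185] [ 0.366 -0.158  0.026]
scene esc_a_center 0.67 [251, 200, 275, 224] [ 0.575 -0.098  0.098]
scene esc_a_center 0.64 [309, 193, 328, 214] [ 0.424 -0.038  0.033]
scene esc_a_center 0.51 [255, 179, 272, 203] [ 0.466 -0.183  0.028]
scene handle 0.67 [285, 185, 291, 203] [ 0.5   -0.08   0.105]
scene handle 0.27 [241, 136, 273, 160] [ 0.339 -0.3    0.035]
scene plunger 0.88 [201, 176, 316, 286] [ 0.629 -0.071  0.103]
scene index 0.6 [348, 267, 371, 287] [0.574 0.155 0.052]
scene index 0.36 [435, 251, 460, 270] [0.388 0.299 0.011]
scene index 0.35 [222, 236, 246, 263] [ 0.695 -0.084  0.101]
scene stage 0.71 [202, 179, 312, 283] [ 0.63  -0.073  0.103]
scene spur_gear 0.83 [435, 253, 460, 270] [0.389
[... 320 characters left out ...]
 -0.178  0.036]
side esc_a_center 0.61 [339, 213, 354, 230] [ 0.352 -0.151  0.036]
side esc_a_center 0.6 [191, 167, 296, 260] [ 0.598 -0.082  0.072]
side esc_a_center 0.52 [251, 192, 273, 215] [ 0.554 -0.099  0.102]
side handle 0.43 [278, 208, 289, 226] [ 0.497 -0.079  0.09 ]
side plunger 0.72 [252, 190, 270, 215] [ 0.556 -0.099  0.104]
side index 0.5 [217, 292, 231, 314] [0.564 0.155 0.055]
side stage 0.94 [187, 166, 297, 258] [ 0.6   -0.081  0.077]
side spur_gear 0.81 [282, 393, 306, 418] [0.377 0.307 0.017]
side spur_gear 0.61 [252, 192, 268, 217] [ 0.559 -0.099  0.097]
side pliers 0.76 [294, 129, 334, 153] [ 0.5   -0.491 -0.001]
side wheel 0.96 [348, 172, 379, 198] [ 0.326 -0.291  0.036]
```

```bash
python3 - <<'E'
import cv2
a=cv2.imread("pics/scene0.png");b=cv2.imread("pics/side0.png")
x=cv2.resize(a[130:330,150:410],(780,600),interpolation=cv2.INTER_CUBIC)
cv2.imwrite("pics/v1.png",x)
E
```

```text
(no output)
```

View pics/v1.png

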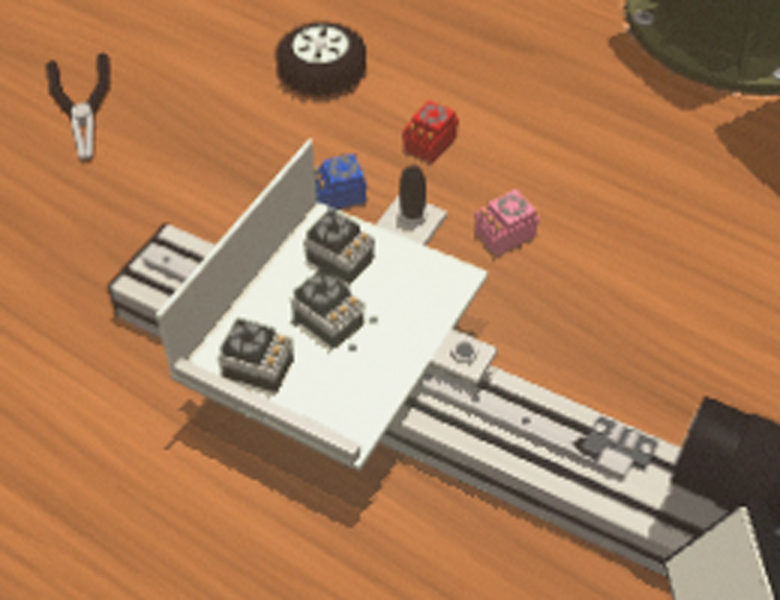

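View pics/side0.png

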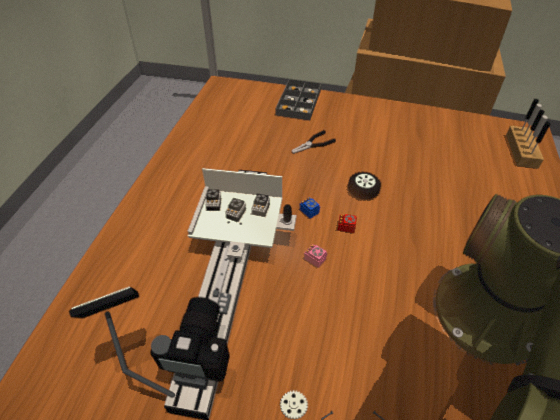

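The picture shows three black controllers on the stage: A at crop (340,243), B at (328,307) and C at (256,352). Blue (340,180), red (430,130) and pink (507,220) are look-alikes on the table, so I leave them alone. The handle is at (412,195), the plunger at (463,350) and the index block at (620,445).

```bash
python3 - <<'E'
from h import *
for n in ("scene","side"):
    p=shot(n); P=cloud(p); q=P.reshape(-1,3)
    reg=(q[:,0]>.42)&(q[:,0]<.78)&(q[:,1]>-.3)&(q[:,1]<.12)
    s=q[reg&(abs(q[:,2]-.068)<.006)]
    # main blob
    img=np.zeros((500,500),np.uint8); ij=((s[:,:2]-[.35,-.35])*1000).astype(int); img[ij[:,1],ij[:,0]]=255
    img=cv2.morphologyEx(img,cv2.MORPH_CLOSE,np.ones((9,9)));img=cv2.morphologyEx(img,cv2.MORPH_OPEN,np.ones((25,25)))
    k,l,st,c=cv2.connectedComponentsWithStats(img);b=1+st[1:,4].argmax()
    r=cv2.minAreaRect(np.argwhere(l==b)[:,::-1].astype(np.float32)); bp=cv2.boxPoints(r)/1000+[.35,-.35]
    print(n,len(s),np.median(s[:,2]).round(4),r[1],r[2],bp.round(3).tolist())
    pan=q[reg&(q[:,2]>.108)&(q[:,2]<.14)&(q[:,1]<-.1)]
    m=pan.mean(0); U,S,V=np.linalg.svd(pan-m,full_matrices=False); print("panel",len(pan),m.round(4),V[2].round(3),S[2]/len(pan)**.5, pan.min(0).round(3),pan.max(0).round(3))
p=shot("wrist"); print(np.round(p["tool_from_camera"],3),p["fx"],p["cx"],p["cy"])
E
```

```text
scene 3967 0.0685 (213.37535095214844, 134.93685913085938) 11.88865852355957 [[0.472, 0.019], [0.5, -0.113], [0.709, -0.069], [0.681, 0.063]]
panel 658 [ 0.6324 -0.1501  0.1256] [ 0.103 -0.994 -0.032] 0.0009952991954532869 [ 0.525 -0.166  0.108] [ 0.725 -0.139  0.14 ]
side 3545 0.0682 (223.28582763671875, 157.72593688964844) 24.304548263549805 [[0.459, -0.008], [0.524, -0.152], [0.728, -0.06], [0.663, 0.084]]
panel 775 [ 0.6192 -0.1511  0.1247] [ 0.103 -0.994 -0.02 ] 0.0014370107962226224 [ 0.523 -0.163  0.108] [ 0.718 -0.138  0.14 ]
[[ 0.    -0.959 -0.283  0.082]
 [ 1.     0.    -0.001 -0.   ]
 [ 0.001 -0.283  0.959 -0.163]
 [ 0.     0.     0.     1.   ]] 326.3986187361134 275.936284451445 207.78130471005034
```

```bash
cat > plan.py <<'E'
import sys,json
from h import *
def plan(tgt,yawdeg,n,claw,start=None):
    o=telemetry.get_obs(); p=np.array(o["ee_pos"]); y=o["eef_rot"][2]
    dy=(np.radians(yawdeg)-y+np.pi)%(2*np.pi)-np.pi
    d=(np.array(tgt)-p)/n; rows=[]
    for i in range(n):
        a=y+dy*i/n; c,s=np.cos(a),np.sin(a)
        rows.append(dict(dx=round((c*d[0]+s*d[1])*10,3),dy=round((s*d[0]-c*d[1])*10,3),dz=round(-d[2]*10,3),rz=round(-np.degrees(dy)/n/90,3),claw=claw))
    return rows
if __name__=="__main__":
    a=list(map(float,sys.argv[1:7])); 
    for r in plan(a[:3],a[3],int(a[4]),a[5]): print(json.dumps(r))
E
python3 plan.py .628 -.045 .26 95.9 16 0
```

```text
{"dx": -0.379, "dy": -0.236, "dz": -0.023, "rz": 0.045, "claw": 0.0}
{"dx": -0.394, "dy": -0.209, "dz": -0.023, "rz": 0.045, "claw": 0.0}
{"dx": -0.408, "dy": -0.181, "dz": -0.023, "rz": 0.045, "claw": 0.0}
{"dx": -0.42, "dy": -0.152, "dz": -0.023, "rz": 0.045, "claw": 0.0}
{"dx": -0.429, "dy": -0.123, "dz": -0.023, "rz": 0.045, "claw": 0.0}
{"dx": -0.437, "dy": -0.092, "dz": -0.023, "rz": 0.045, "claw": 0.0}
{"dx": -0.442, "dy": -0.061, "dz": -0.023, "rz": 0.045, "claw": 0.0}
{"dx": -0.445, "dy": -0.03, "dz": -0.023, "rz": 0.045, "claw": 0.0}
{"dx": -0.446, "dy": 0.001, "dz": -0.023, "rz": 0.045, "claw": 0.0}
{"dx": -0.445, "dy": 0.032, "dz": -0.023, "rz": 0.045, "claw": 0.0}
{"dx": -0.442, "dy": 0.063, "dz": -0.023, "rz": 0.045, "claw": 0.0}
{"dx": -0.436, "dy": 0.094, "dz": -0.023, "rz": 0.045, "claw": 0.0}
{"dx": -0.429, "dy": 0.124, "dz": -0.023, "rz": 0.045, "claw": 0.0}
{"dx": -0.419, "dy": 0.154, "dz": -0.023, "rz": 0.045, "claw": 0.0}
{"dx": -0.407, "dy": 0.183, "dz": -0.023, "rz": 0.045, "claw": 0.0}
{"dx": -0.393, "dy": 0.211, "dz": -0.023, "rz": 0.045, "claw": 0.0}
```

Request:
step_arm(
  plan=[
    {"dx":-0.38,"dy":-0.24,"dz":-0.05,"rz":0.045,"claw":0},
    {"dx":-0.39,"dy":-0.21,"dz":-0.05,"rz":0.045,"claw":0},
    {"dx":-0.41,"dy":-0.18,"dz":-0.05,"rz":0.045,"claw":0},
    {"dx":-0.42,"dy":-0.15,"dz":-0.05,"rz":0.045,"claw":0},
    {"dx":-0.43,"dy":-0.12,"dz":-0.05,"rz":0.045,"claw":0},
    {"dx":-0.44,"dy":-0.09,"dz":-0.05,"rz":0.045,"claw":0},
    {"dx":-0.44,"dy":-0.06,"dz":-0.05,"rz":0.045,"claw":0},
    {"dx":-0.44,"dy":-0.03,"dz":0,"rz":0.045,"claw":0},
    {"dx":-0.44,"dy":0,"dz":0,"rz":0.045,"claw":0},
    {"dx":-0.44,"dy":0.03,"dz":0,"rz":0.045,"claw":0},
  ],
)

```text
$.plan[0]: bad value
```

Request:
step_arm(
  plan=[
    {"dx":-0.44,"dy":0.06,"dz":0,"rz":0.045,"claw":0},
    {"dx":-0.44,"dy":0.09,"dz":0,"rz":0.045,"claw":0},
    {"dx":-0.43,"dy":0.12,"dz":0,"rz":0.045,"claw":0},
    {"dx":-0.42,"dy":0.15,"dz":0,"rz":0.045,"claw":0},
    {"dx":-0.41,"dy":0.18,"dz":0,"rz":0.045,"claw":0},
    {"dx":-0.39,"dy":0.21,"dz":0,"rz":0.045,"claw":0},
    {"claw":0},
    {"claw":0},
  ],
)

```text
$.plan[0]: bad value
```

Request:
step_arm(
  plan=[
    {"dx":-0.38,"dy":-0.24,"dz":-0.05,"rx":0,"ry":0,"rz":0.045,"claw":0},
    {"dx":-0.39,"dy":-0.21,"dz":-0.05,"rx":0,"ry":0,"rz":0.045,"claw":0},
    {"dx":-0.41,"dy":-0.18,"dz":-0.05,"rx":0,"ry":0,"rz":0.045,"claw":0},
    {"dx":-0.42,"dy":-0.15,"dz":-0.05,"rx":0,"ry":0,"rz":0.045,"claw":0},
    {"dx":-0.43,"dy":-0.12,"dz":-0.05,"rx":0,"ry":0,"rz":0.045,"claw":0},
    {"dx":-0.44,"dy":-0.09,"dz":-0.05,"rx":0,"ry":0,"rz":0.045,"claw":0},
    {"dx":-0.44,"dy":-0.06,"dz":-0.05,"rx":0,"ry":0,"rz":0.045,"claw":0},
    {"dx":-0.44,"dy":-0.03,"dz":0,"rx":0,"ry":0,"rz":0.045,"claw":0},
    {"dx":-0.44,"dy":0,"dz":0,"rx":0,"ry":0,"rz":0.045,"claw":0},
    {"dx":-0.44,"dy":0.03,"dz":0,"rx":0,"ry":0,"rz":0.045,"claw":0},
  ],
)

```text
time_s: 2.05
ee_pos: [0.4619, 0.1648, 0.2577]
eef_rot: [3.141, 0.0, 2.084]
force: [0.7, 0.9, -0.4]
grip_width: 0.094
grip_force: 0.0
```

Request:
step_arm(
  plan=[
    {"dx":-0.44,"dy":0.06,"dz":0,"rx":0,"ry":0,"rz":0.045,"claw":0},
    {"dx":-0.44,"dy":0.09,"dz":0,"rx":0,"ry":0,"rz":0.045,"claw":0},
    {"dx":-0.43,"dy":0.12,"dz":0,"rx":0,"ry":0,"rz":0.045,"claw":0},
    {"dx":-0.42,"dy":0.15,"dz":0,"rx":0,"ry":0,"rz":0.045,"claw":0},
    {"dx":-0.41,"dy":0.18,"dz":0,"rx":0,"ry":0,"rz":0.045,"claw":0},
    {"dx":-0.39,"dy":0.21,"dz":0,"rx":0,"ry":0,"rz":0.045,"claw":0},
    {"dx":0,"dy":0,"dz":0,"rx":0,"ry":0,"rz":0,"claw":0},
    {"dx":0,"dy":0,"dz":0,"rx":0,"ry":0,"rz":0,"claw":0},
  ],
)

```text
time_s: 2.85
ee_pos: [0.6229, -0.0473, 0.2567]
eef_rot: [-3.141, -0.0, 1.662]
force: [0.5, 0.0, 0.1]
grip_width: 0.0939
grip_force: 0.0
```

```bash
python3 - <<'E'
from h import *
p=shot("wrist"); save(p,"w1.png"); np.savez("w1.npz",P=cloud(p),img=p["img"])
P=cloud(p); print({k:np.round(p["obs"][k],4) for k in("ee_pos","eef_rot","time_s")})
for t in ("esc_a_center","handle","plunger","index"):
    for d in viewer.recognise(t,p)[:6]:
        l,tp,r,b=[int(x) for x in d["rect"]]; print(t,round(d["score"],2),[l,tp,r,b],P[(tp+b)//2,(l+r)//2].round(3))
E
```

```text
{'ee_pos': array([ 0.6229, -0.0473,  0.2567]), 'eef_rot': array([-3.1406e+00, -3.0000e-04,  1.6620e+00]), 'time_s': np.float64(2.85)}
esc_a_center 0.89 [124, 253, 160, 290] [ 0.46  -0.18   0.036]
esc_a_center 0.86 [199, 218, 234, 269] [ 0.565 -0.102  0.104]
esc_a_center 0.62 [82, 139, 131, 182] [ 0.42  -0.038  0.034]
esc_a_center 0.6 [44, 232, 90, 263] [ 0.363 -0.156  0.032]
handle 0.62 [136, 205, 169, 235] [ 0.501 -0.081  0.109]
plunger 0.95 [134, 101, 370, 313] [ 0.598 -0.07   0.07 ]
index 0.49 [170, 399, 217, 419] [ 0.523 -0.443  0.002]
```

View pics/w1.png

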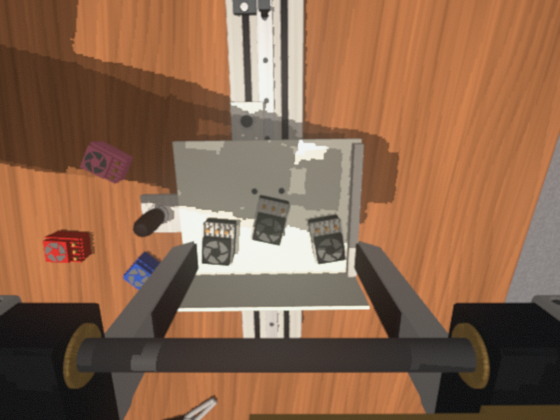

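Wrist view: A is at (218,242), B at (270,220) and C at (328,240), with backs towards the panel, which lies along row ~275. The bar is at column ~355, the handle at (150,220) and the plunger at (247,122).

```bash
cat > meas.py <<'E'
from h import *
def fit(P,exclude_fingers=True):
    q=P.reshape(-1,3)
    r=(q[:,0]>.45)&(q[:,0]<.78)&(q[:,1]>-.3)&(q[:,1]<.16)
    q=q[r]
    pan=q[(q[:,2]>.110)&(q[:,2]<.132)&(q[:,0]>.54)&(q[:,0]<.7)]
    return q,pan
def rects(q,th,zlo=.088,zhi=.108):
    c,s=np.cos(th),np.sin(th); R=np.array([[c,s],[-s,c]])
    xy=q[:,:2]@R.T; out=[]
    m=(q[:,2]>zlo)&(q[:,2]<zhi)
    a=xy[m]
    o=a.min(0)-.01; ij=((a-o)*1000).round().astype(int)
    im=np.zeros(ij.max(0)[::-1]+12,np.uint8); im[ij[:,1],ij[:,0]]=255
    im=cv2.morphologyEx(im,cv2.MORPH_CLOSE,np.ones((3,3)))
    k,l,st,cc=cv2.connectedComponentsWithStats(im)
    for i in range(1,k):
        if st[i,4]>200:
            pts=np.argwhere(l==i)[:,::-1].astype(np.float32)
            rr=cv2.minAreaRect(pts); out.append((np.array(rr[0])/1000+o,rr[1],rr[2],st[i,:5],len(pts)))
    return out
E
python3 - <<'E'
from meas import *
P=np.load("w1.npz")["P"]; q,pan=fit(P)
# panel direction from top edge/front pts
q2=q[(q[:,2]>.09)&(q[:,2]<.137)&(q[:,1]<-.125)&(q[:,0]>.55)&(q[:,0]<.7)]
m=q2.mean(0);U,S,V=np.linalg.svd(q2-m,full_matrices=False);print("panel",len(q2),m,V[2],S/len(q2)**.5)
l=cv2.fitLine(q2[:,:2].astype(np.float32),cv2.DIST_HUBER,0,.01,.01).ravel();th=np.arctan2(l[1],l[0]);th=(th+np.pi/2)%np.pi-np.pi/2;print("th",np.degrees(th))
c,s=np.cos(th),np.sin(th);R=np.array([[c,s],[-s,c]])
print("panel front ys",np.percentile((q2[:,:2]@R.T)[:,1],[10,50,90]))
xy=q[:,:2]@R.T
bar=(abs(q[:,2]-.080)<.003)&(xy[:,0]>.67)&(xy[:,1]>-.2);print("bar",bar.sum(),np.percentile(xy[bar,0],[1,5,50,95,99]),q[bar,2].mean(), np.percentile(xy[bar,1],[1,99]))
e1,e2=xy[bar][:,1],xy[bar][:,0];print("bar slope deg",np.degrees(np.polyfit(e1,e2,1)[0]))
top=(abs(q[:,2]-.068)<.004)&(xy[:,0]>.48);print("top z",np.median(q[top,2]),np.percentile(xy[top,0],[.5,2,98,99.5]),np.percentile(xy[top,1],[.5,2,98,99.5]))
for r in rects(q,th): print(r)
print("handle"); h=(q[:,2]>.114)&(q[:,2]<.121)&(abs(q[:,0]-.5)<.03)&(abs(q[:,1]+.08)<.04); print(h.sum(),xy[h].mean(0),xy[h].min(0),xy[h].max(0))
E
```

```text
panel 3404 [ 0.62421543 -0.14925612  0.11479245] [-0.0932777   0.99488193  0.03884868] [0.04379987 0.01346953 0.00370194]
th 6.161288
panel front ys [-0.21638379 -0.21587168 -0.21534378]
bar 1152 [0.67747132 0.69464194 0.69884129 0.7038711  0.70449684] 0.08056341095795362 [-0.19791619 -0.06473024]
bar slope deg 0.7778370354197871
top z 0.06881336583034872 [0.48608242 0.49658192 0.69235467 0.6947154 ] [-0.21598798 -0.21401156 -0.03362713 -0.02377513]
(array([ 0.61087153, -0.216051  ]), (2.0, 187.0), 90.0, array([ 51,  10, 188,   3, 465], dtype=int32), 465)
(array([ 0.54964214, -0.16725461]), (44.726531982421875, 34.54827880859375), 84.47245788574219, array([  66,   36,   37,   48, 1393], dtype=int32), 1393)
(array([ 0.66858775, -0.16634829]), (34.52378845214844, 45.374122619628906), 9.462322235107422, array([ 182,   36,   41,   50, 1391], dtype=int32), 1391)
(array([ 0.60672132, -0.1426819 ]), (43.96157455444336, 34.4188117980957), 76.60750579833984, array([ 120,   59,   43,   51, 1400], dtype=int32), 1400)
handle
219 [ 0.4838592  -0.13814019] [ 0.47335732 -0.14888408] [ 0.49080761 -0.13011394]
```

```bash
cat > sp.py <<'E'
# usage: sp.py X Y z relyaw n claw   (stage frame from corner, m; deg)
from plan import *
a=list(map(float,sys.argv[1:7])); th=np.radians(6.16); CX,CY=.6948,-.2158
c,s=np.cos(th),np.sin(th); w=np.array([[c,-s],[s,c]])@np.array([CX+a[0],CY+a[1]])
print(w.round(4))
for r in plan([*w,a[2]],96.16+a[3],int(a[4]),a[5]): print(json.dumps(r))
E
python3 sp.py -.026 .0495 .135 9.5 4 .5
```

```text
[ 0.6828 -0.0936]
{"dx": -0.133, "dy": 0.139, "dz": 0.307, "rz": -0.029, "claw": 0.5}
{"dx": -0.139, "dy": 0.132, "dz": 0.307, "rz": -0.029, "claw": 0.5}
{"dx": -0.145, "dy": 0.126, "dz": 0.307, "rz": -0.029, "claw": 0.5}
{"dx": -0.15, "dy": 0.119, "dz": 0.307, "rz": -0.029, "claw": 0.5}
```

Request:
step_arm(
  plan=[
    {"dx":-0.133,"dy":0.139,"dz":0.3,"rx":0,"ry":0,"rz":-0.029,"claw":0.5},
    {"dx":-0.139,"dy":0.132,"dz":0.3,"rx":0,"ry":0,"rz":-0.029,"claw":0.5},
    {"dx":-0.145,"dy":0.126,"dz":0.3,"rx":0,"ry":0,"rz":-0.029,"claw":0.5},
    {"dx":-0.15,"dy":0.119,"dz":0.3,"rx":0,"ry":0,"rz":-0.029,"claw":0.5},
    {"dx":0,"dy":0,"dz":0,"rx":0,"ry":0,"rz":0,"claw":0.5},
    {"dx":0,"dy":0,"dz":0,"rx":0,"ry":0,"rz":0,"claw":0.5},
    {"dx":0,"dy":0,"dz":0,"rx":0,"ry":0,"rz":0,"claw":0.5},
  ],
  grip_force=8,
)

```text
time_s: 3.8
ee_pos: [0.6833, -0.0938, 0.1398]
eef_rot: [3.139, 0.001, 1.845]
force: [-0.3, 1.1, 0.5]
grip_width: 0.0475
grip_force: 0.0
```

```bash
python3 sp.py -.026 .0495 .098 9.5 2 .5; python3 - <<'E'
from h import *
p=shot("wrist"); save(p,"w2.png"); np.savez("w2.npz",P=cloud(p))
E
```

```text
[ 0.6828 -0.0936]
{"dx": 0.002, "dy": -0.002, "dz": 0.209, "rz": 0.0, "claw": 0.5}
{"dx": 0.002, "dy": -0.002, "dz": 0.209, "rz": 0.0, "claw": 0.5}
```

View pics/w2.png

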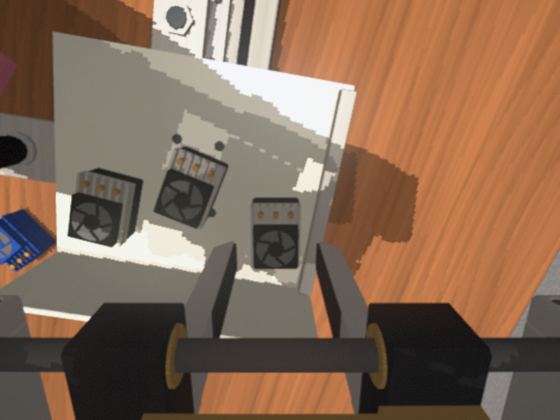

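The close view confirms black C at (275,235), squared between the open fingers. B and A are clear on the left.

Request:
step_arm(
  plan=[
    {"dx":0,"dy":0,"dz":0.21,"rx":0,"ry":0,"rz":0,"claw":0.5},
    {"dx":0,"dy":0,"dz":0.2,"rx":0,"ry":0,"rz":0,"claw":0.5},
    {"dx":0,"dy":0,"dz":0,"rx":0,"ry":0,"rz":0,"claw":1},
    {"dx":0,"dy":0,"dz":0,"rx":0,"ry":0,"rz":0,"claw":1},
    {"dx":0,"dy":0,"dz":0,"rx":0,"ry":0,"rz":0,"claw":1},
    {"dx":0,"dy":0,"dz":0,"rx":0,"ry":0,"rz":0,"claw":1},
  ],
  grip_force=8,
)

```text
time_s: 4.45
ee_pos: [0.6832, -0.0943, 0.098]
eef_rot: [3.14, 0.0, 1.845]
force: [-3.2, 1.6, 7.1]
grip_width: 0.0342
grip_force: 8.0
```

```bash
python3 sp.py -.018 .026 .098 0 3 1
```

```text
[ 0.6933 -0.1161]
{"dx": -0.079, "dy": 0.012, "dz": -0.0, "rz": 0.035, "claw": 1.0}
{"dx": -0.078, "dy": 0.017, "dz": -0.0, "rz": 0.035, "claw": 1.0}
{"dx": -0.077, "dy": 0.021, "dz": -0.0, "rz": 0.035, "claw": 1.0}
```

Request:
step_arm(
  plan=[
    {"dx":0,"dy":0,"dz":-0.02,"rx":0,"ry":0,"rz":0,"claw":1},
    {"dx":-0.079,"dy":0.012,"dz":0,"rx":0,"ry":0,"rz":0.035,"claw":1},
    {"dx":-0.078,"dy":0.017,"dz":0,"rx":0,"ry":0,"rz":0.035,"claw":1},
    {"dx":-0.077,"dy":0.017,"dz":0,"rx":0,"ry":0,"rz":0.035,"claw":1},
    {"dx":0,"dy":0,"dz":0,"rx":0,"ry":0,"rz":0,"claw":1},
  ],
)

```text
time_s: 4.95
ee_pos: [0.6925, -0.1172, 0.0983]
eef_rot: [-3.141, 0.0, 1.678]
force: [-0.4, 0.5, -1.1]
grip_width: 0.0336
grip_force: 8.0
```

Request:
step_arm(
  plan=[
    {"dx":0,"dy":0.01,"dz":0,"rx":0,"ry":0,"rz":0,"claw":1},
    {"dx":0,"dy":0.01,"dz":0,"rx":0,"ry":0,"rz":0,"claw":1},
    {"dx":0,"dy":0,"dz":0,"rx":0,"ry":0,"rz":0,"claw":1},
  ],
)

```text
time_s: 5.25
ee_pos: [0.6942, -0.1158, 0.0984]
eef_rot: [-3.14, -0.0, 1.681]
force: [-3.8, -0.3, 0.0]
grip_width: 0.0337
grip_force: 8.0
```

Request:
step_arm(
  plan=[
    {"dx":-0.02,"dy":0,"dz":0,"rx":0,"ry":0,"rz":0,"claw":1},
    {"dx":-0.02,"dy":0,"dz":0,"rx":0,"ry":0,"rz":0,"claw":1},
    {"dx":0,"dy":0,"dz":0,"rx":0,"ry":0,"rz":0,"claw":1},
  ],
)

```text
time_s: 5.55
ee_pos: [0.6948, -0.1204, 0.0983]
eef_rot: [-3.141, -0.0, 1.68]
force: [-4.7, 0.1, -0.1]
grip_width: 0.0338
grip_force: 8.0
```

Request:
step_arm(
  plan=[
    {"dx":-0.015,"dy":0,"dz":0,"rx":0,"ry":0,"rz":0,"claw":1},
    {"dx":-0.01,"dy":0,"dz":0,"rx":0,"ry":0,"rz":0,"claw":1},
    {"dx":0,"dy":0,"dz":0,"rx":0,"ry":0,"rz":0,"claw":1},
  ],
)

```text
time_s: 5.85
ee_pos: [0.695, -0.1228, 0.0984]
eef_rot: [-3.141, -0.0, 1.68]
force: [-5.2, 0.8, 0.8]
grip_width: 0.0341
grip_force: 8.0
```

Request:
step_arm(
  plan=[
    {"dx":-0.015,"dy":0,"dz":0,"rx":0,"ry":0,"rz":0,"claw":1},
    {"dx":-0.01,"dy":0,"dz":0,"rx":0,"ry":0,"rz":0,"claw":1},
    {"dx":0,"dy":0,"dz":0,"rx":0,"ry":0,"rz":0,"claw":1},
  ],
)

```text
time_s: 6.15
ee_pos: [0.6953, -0.1252, 0.0984]
eef_rot: [-3.141, -0.0, 1.68]
force: [-5.5, 0.3, 0.4]
grip_width: 0.0338
grip_force: 8.0
```

```bash
cat > pan.py <<'E'
from h import *
th=np.radians(6.16);c,s=np.cos(th),np.sin(th);R=np.array([[c,s],[-s,c]])
for n in ("scene","side"):
    q=cloud(shot(n)).reshape(-1,3); xy=q[:,:2]@R.T-[.6948,-.2158]
    m=(q[:,2]>.112)&(q[:,2]<.134)&(abs(xy[:,1])<.025)&(xy[:,0]<-.105)&(xy[:,0]>-.19)
    h=(q[:,2]>.085)&(q[:,2]<.122)&(abs(xy[:,0]+.214)<.02)&(abs(xy[:,1]-.07)<.05)
    print(n,"panel front Y",m.sum(),np.median(xy[m,1]).round(4),"handle",h.sum(),np.median(xy[h],0).round(4))
E
python3 pan.py; python3 - <<'E'
from h import *
p=shot("scene"); save(p,"s2.png"); x=cv2.resize(p["img"][150:290,190:350],(800,600)[:2],interpolation=cv2.INTER_CUBIC); cv2.imwrite("pics/v2.png",x[...,::-1])
E
```

```text
scene panel front Y 28 -0.0104 handle 110 [-0.2073  0.0696]
side panel front Y 222 -0.0102 handle 117 [-0.2173  0.0735]
```

View pics/v2.png

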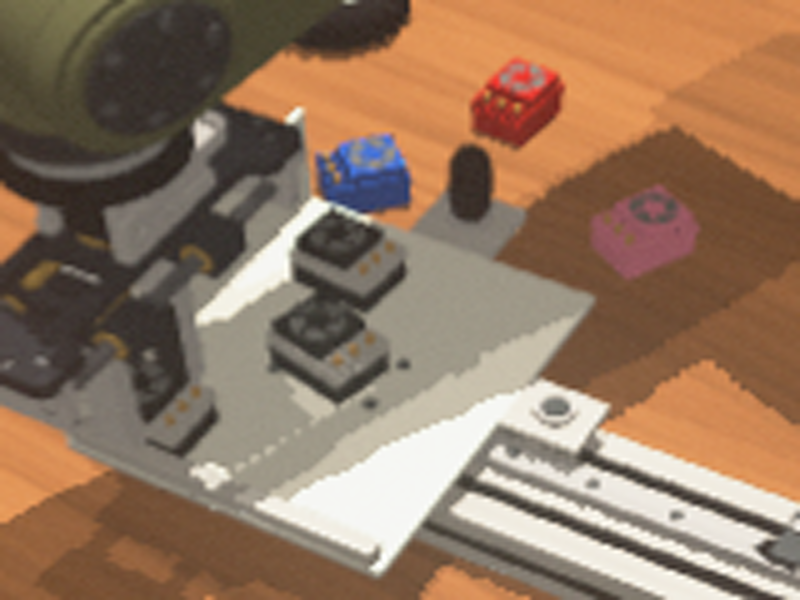

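```bash
cat > pan.py <<'E'
from h import *
th=np.radians(6.16);c,s=np.cos(th),np.sin(th);R=np.array([[c,s],[-s,c]])
def show():
  for n in ("scene","side"):
    q=cloud(shot(n)).reshape(-1,3); xy=q[:,:2]@R.T-[.6948,-.2158]; z=q[:,2]
    for lo,hi in ((-.2,-.17),(-.17,-.13),(-.13,-.1),(-.1,-.05),(-.05,0)):
        m=(z>.112)&(z<.134)&(abs(xy[:,1])<.02)&(xy[:,0]<hi)&(xy[:,0]>lo)
        if m.sum()>5: print(n,"panel",lo,m.sum(),np.percentile(xy[m,1],[10,50,90]).round(4))
    m=(z>.058)&(z<.073)&(abs(xy[:,0]+.05)<.04)&(abs(xy[:,1]-.156)<.03); print(n,"front edge Y",m.sum(),np.percentile(xy[m,1],[90,95,99]).round(4))
    m=(z>.076)&(z<.094)&(abs(xy[:,0]+.017)<.012)&(abs(xy[:,1]-.04)<.03); print(n,"C front",m.sum(),np.percentile(xy[m,1],[50,90]).round(4))
    m=(z>.098)&(z<.104)&(xy[:,0]>-.2)&(xy[:,0]<-.1)&(abs(xy[:,1]-.05)<.05);print(n,"A top",m.sum(),np.median(xy[m],0).round(4))
if __name__=="__main__": show()
E
python3 pan.py; python3 - <<'E'
from h import *
p=shot("wrist"); save(p,"w3.png")
E
```

```text
scene panel -0.2 8 [-0.0115 -0.0106 -0.01  ]
scene panel -0.13 18 [-0.0113 -0.0105 -0.0095]
scene panel -0.05 18 [-0.0093  0.0155  0.0194]
scene front edge Y 318 [0.1454 0.1459 0.1464]
scene C front 72 [0.0369 0.0388]
scene A top 146 [-0.1415  0.0385]
side panel -0.2 64 [-0.012  -0.0104 -0.0085]
side panel -0.17 99 [-0.0115 -0.01   -0.0086]
side panel -0.13 75 [-0.0115 -0.0101 -0.0087]
side panel -0.1 114 [-0.0117 -0.0101 -0.0085]
side panel -0.05 96 [-0.0116 -0.0095  0.0154]
side front edge Y 284 [0.146  0.1466 0.1479]
side C front 68 [0.0375 0.0395]
side A top 143 [-0.1451  0.0425]
```

View pics/w3.png

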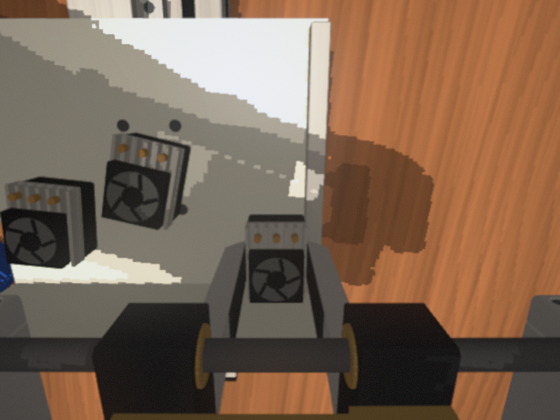

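C sits against the bar at (275,260), but pressing on the bar dragged the stage back about 10 mm. There is still a gap of a few mm at the panel, so I'll ease off sideways and keep pushing back.

Request:
step_arm(
  plan=[
    {"dx":0,"dy":-0.015,"dz":0,"rx":0,"ry":0,"rz":0,"claw":1},
    {"dx":-0.02,"dy":0,"dz":0,"rx":0,"ry":0,"rz":0,"claw":1},
    {"dx":-0.02,"dy":0,"dz":0,"rx":0,"ry":0,"rz":0,"claw":1},
    {"dx":0,"dy":0,"dz":0,"rx":0,"ry":0,"rz":0,"claw":1},
  ],
)

```text
time_s: 6.85
ee_pos: [0.6946, -0.1297, 0.0985]
eef_rot: [3.141, 0.0, 1.68]
force: [-0.2, 0.3, -1.1]
grip_width: 0.0338
grip_force: 8.0
```

Request:
step_arm(
  plan=[
    {"dx":-0.02,"dy":0,"dz":0,"rx":0,"ry":0,"rz":0,"claw":1},
    {"dx":-0.01,"dy":0,"dz":0,"rx":0,"ry":0,"rz":0,"claw":1},
    {"dx":0,"dy":0,"dz":0,"rx":0,"ry":0,"rz":0,"claw":1},
  ],
)

```text
time_s: 7.15
ee_pos: [0.6949, -0.1323, 0.0985]
eef_rot: [3.141, 0.0, 1.68]
force: [-0.7, 1.5, -0.0]
grip_width: 0.0342
grip_force: 8.0
```

Request:
step_arm(
  plan=[
    {"dx":-0.02,"dy":0,"dz":0,"rx":0,"ry":0,"rz":0,"claw":1},
    {"dx":-0.02,"dy":0,"dz":0,"rx":0,"ry":0,"rz":0,"claw":1},
    {"dx":0,"dy":0,"dz":0,"rx":0,"ry":0,"rz":0,"claw":1},
  ],
)

```text
time_s: 7.45
ee_pos: [0.6953, -0.1366, 0.0985]
eef_rot: [3.141, 0.0, 1.68]
force: [-0.5, 0.1, -1.3]
grip_width: 0.0341
grip_force: 8.0
```

Request:
step_arm(
  plan=[
    {"dx":-0.02,"dy":0,"dz":0,"rx":0,"ry":0,"rz":0,"claw":1},
    {"dx":-0.02,"dy":0,"dz":0,"rx":0,"ry":0,"rz":0,"claw":1},
    {"dx":0,"dy":0,"dz":0,"rx":0,"ry":0,"rz":0,"claw":1},
  ],
)

```text
time_s: 7.75
ee_pos: [0.6957, -0.1402, 0.0985]
eef_rot: [-3.142, -0.0, 1.68]
force: [-0.0, 3.0, -0.9]
grip_width: 0.0341
grip_force: 8.0
```

Request:
step_arm(
  plan=[
    {"dx":-0.02,"dy":0,"dz":0,"rx":0,"ry":0,"rz":0,"claw":1},
    {"dx":-0.02,"dy":0,"dz":0,"rx":0,"ry":0,"rz":0,"claw":1},
    {"dx":0,"dy":0,"dz":0,"rx":0,"ry":0,"rz":0,"claw":1},
  ],
)

```text
time_s: 8.05
ee_pos: [0.696, -0.1428, 0.0983]
eef_rot: [-3.141, -0.002, 1.681]
force: [-2.1, 10.8, 2.0]
grip_width: 0.0341
grip_force: 8.0
```

```bash
python3 pan.py | grep -v scene
```

```text
side panel -0.2 28 [-0.0198 -0.019  -0.0175]
side panel -0.17 49 [-0.0198 -0.0192 -0.018 ]
side panel -0.13 38 [-0.0199 -0.0191 -0.0184]
side panel -0.1 54 [-0.0198 -0.0192 -0.0163]
side panel -0.05 82 [-0.0193  0.0052  0.0088]
side front edge Y 165 [0.1366 0.1369 0.1372]
side C front 59 [0.0228 0.025 ]
side A top 142 [-0.1451  0.0311]
```

Request:
step_arm(
  plan=[
    {"dx":0.01,"dy":0,"dz":0.01,"rx":0,"ry":0,"rz":0,"claw":1},
    {"dx":0,"dy":0.012,"dz":0,"rx":0,"ry":0,"rz":0,"claw":1},
    {"dx":0,"dy":0.01,"dz":0,"rx":0,"ry":0,"rz":0,"claw":1},
    {"dx":0,"dy":0,"dz":0,"rx":0,"ry":0,"rz":0,"claw":1},
  ],
)

```text
time_s: 8.55
ee_pos: [0.6972, -0.1426, 0.0978]
eef_rot: [-3.138, -0.001, 1.68]
force: [-11.2, 5.5, 7.7]
grip_width: 0.0337
grip_force: 8.0
```

Request:
step_arm(
  plan=[
    {"dx":0,"dy":-0.01,"dz":0,"rx":0,"ry":0,"rz":0,"claw":1},
    {"dx":0,"dy":0,"dz":0,"rx":0,"ry":0,"rz":0,"claw":0.52},
    {"dx":0,"dy":0,"dz":0,"rx":0,"ry":0,"rz":0,"claw":0.52},
    {"dx":0,"dy":0,"dz":0,"rx":0,"ry":0,"rz":0,"claw":0.52},
    {"dx":0,"dy":0,"dz":-0.4,"rx":0,"ry":0,"rz":0,"claw":0.52},
    {"dx":0.3,"dy":-0.3,"dz":-0.4,"rx":0,"ry":0,"rz":0,"claw":0.52},
    {"dx":0.4,"dy":-0.3,"dz":-0.3,"rx":0,"ry":0,"rz":0,"claw":0.52},
    {"dx":0,"dy":0,"dz":0,"rx":0,"ry":0,"rz":0,"claw":0.52},
  ],
)

```text
time_s: 9.35
ee_pos: [0.6388, -0.0866, 0.2024]
eef_rot: [3.136, 0.002, 1.682]
force: [-0.1, -0.4, 0.1]
grip_width: 0.0452
grip_force: 0.0
```

```bash
sed -i 's/CX,CY=.6948,-.2158/CX,CY=.6948,-.2358/' sp.py
cat > row.py <<'E'
from meas import *
th=np.radians(6.16);c,s=np.cos(th),np.sin(th);R=np.array([[c,s],[-s,c]]);C0=np.array([.6948,-.2358])
def row():
    p=shot("wrist"); q,_=fit(cloud(p)); xy=q[:,:2]@R.T-C0; z=q[:,2]
    m=(z>.112)&(z<.134)&(abs(xy[:,1])<.015)&(xy[:,0]>-.19)&(xy[:,0]<0)
    print("ee",np.round(p["obs"]["ee_pos"],4),"panelY",m.sum(),np.percentile(xy[m,1],[10,50,90]).round(4) if m.sum() else "")
    b=(abs(z-.080)<.003)&(abs(xy[:,0])<.012)&(xy[:,1]>.05)&(xy[:,1]<.14); print("bar X",b.sum(),np.percentile(xy[b,0],[2,50]).round(4))
    f=(abs(z-.068)<.004)&(abs(xy[:,0]+.05)<.03)&(xy[:,1]>.12)&(xy[:,1]<.18); print("front edge",np.percentile(xy[f,1],[95,99]).round(4))
    for r in rects(q,th):
        w,h=r[1]; a=r[2] if w<h else r[2]-90
        if min(w,h)>20: print("esc",(r[0]-C0).round(4),np.round(r[1],1),round(a,1))
    return p
if __name__=="__main__": p=row(); import sys; save(p,sys.argv[1])
E
python3 row.py w4.png
```

```text
ee [ 0.6388 -0.0866  0.2024] panelY 1446 [-0.0001  0.0005  0.001 ]
bar X 1155 [-0.0002  0.0043]
front edge [0.1546 0.1562]
esc [-0.068   0.0219] [44. 81.] 90.0
esc [-0.1445  0.0501] [43.  33.7] -5.2
esc [-0.088   0.0731] [45.  34.1] -13.6
```

```bash
python3 sp.py -.088 .0731 .135 -13.6 3 .53
```

```text
[ 0.6208 -0.0966]
{"dx": -0.022, "dy": -0.065, "dz": 0.217, "rz": 0.051, "claw": 0.53}
{"dx": -0.027, "dy": -0.063, "dz": 0.217, "rz": 0.051, "claw": 0.53}
{"dx": -0.032, "dy": -0.061, "dz": 0.217, "rz": 0.051, "claw": 0.53}
```

Request:
step_arm(
  plan=[
    {"dx":-0.022,"dy":-0.065,"dz":0.21,"rx":0,"ry":0,"rz":0.051,"claw":0.53},
    {"dx":-0.027,"dy":-0.063,"dz":0.21,"rx":0,"ry":0,"rz":0.051,"claw":0.53},
    {"dx":-0.032,"dy":-0.061,"dz":0.21,"rx":0,"ry":0,"rz":0.051,"claw":0.53},
    {"dx":0,"dy":0,"dz":0,"rx":0,"ry":0,"rz":0,"claw":0.53},
  ],
)

```text
time_s: 9.8
ee_pos: [0.6193, -0.0984, 0.1307]
eef_rot: [-3.135, -0.0, 1.437]
force: [1.1, 0.3, 0.2]
grip_width: 0.0441
grip_force: 0.0
```

```bash
python3 sp.py -.088 .0731 .092 -13.6 2 .53; python3 -c "
from h import *
print(telemetry.get_obs()['ee_pos'],telemetry.get_obs()['eef_rot'])"
```

```text
[ 0.6208 -0.0966]
{"dx": 0.01, "dy": 0.006, "dz": 0.193, "rz": -0.001, "claw": 0.53}
{"dx": 0.01, "dy": 0.006, "dz": 0.193, "rz": -0.001, "claw": 0.53}
[ 0.61930768 -0.09839125  0.13066404] [-3.13544769e+00 -2.08086962e-04  1.43745264e+00]
```

Request:
step_arm(
  plan=[
    {"dx":0.01,"dy":0.006,"dz":0.19,"rx":-0.004,"ry":0,"rz":0,"claw":0.53},
    {"dx":0.01,"dy":0.006,"dz":0.19,"rx":0,"ry":0,"rz":0,"claw":0.53},
    {"dx":0,"dy":0,"dz":0,"rx":0,"ry":0,"rz":0,"claw":1},
    {"dx":0,"dy":0,"dz":0,"rx":0,"ry":0,"rz":0,"claw":1},
    {"dx":0,"dy":0,"dz":0,"rx":0,"ry":0,"rz":0,"claw":1},
  ],
)

```text
time_s: 10.3
ee_pos: [0.6231, -0.0961, 0.0977]
eef_rot: [3.134, 0.0, 1.44]
force: [-0.2, -0.2, -1.0]
grip_width: 0.0339
grip_force: 8.0
```

```bash
python3 sp.py -.0695 .026 .0925 0 5 1
```

```text
[ 0.6442 -0.1415]
{"dx": -0.085, "dy": 0.054, "dz": 0.01, "rz": -0.03, "claw": 1.0}
{"dx": -0.087, "dy": 0.05, "dz": 0.01, "rz": -0.03, "claw": 1.0}
{"dx": -0.089, "dy": 0.045, "dz": 0.01, "rz": -0.03, "claw": 1.0}
{"dx": -0.091, "dy": 0.041, "dz": 0.01, "rz": -0.03, "claw": 1.0}
{"dx": -0.093, "dy": 0.037, "dz": 0.01, "rz": -0.03, "claw": 1.0}
```

Request:
step_arm(
  plan=[
    {"dx":-0.085,"dy":0.054,"dz":-0.01,"rx":0.004,"ry":0,"rz":-0.03,"claw":1},
    {"dx":-0.087,"dy":0.05,"dz":0,"rx":0,"ry":0,"rz":-0.03,"claw":1},
    {"dx":-0.089,"dy":0.045,"dz":0,"rx":0,"ry":0,"rz":-0.03,"claw":1},
    {"dx":-0.091,"dy":0.041,"dz":0,"rx":0,"ry":0,"rz":-0.03,"claw":1},
    {"dx":-0.093,"dy":0.037,"dz":0,"rx":0,"ry":0,"rz":-0.03,"claw":1},
    {"dx":0,"dy":0,"dz":0,"rx":0,"ry":0,"rz":0,"claw":1},
    {"dx":0,"dy":0,"dz":0,"rx":0,"ry":0,"rz":0,"claw":1},
  ],
)

```text
time_s: 11.0
ee_pos: [0.6436, -0.1412, 0.0981]
eef_rot: [3.141, 0.0, 1.674]
force: [0.3, -0.5, -1.0]
grip_width: 0.0339
grip_force: 8.0
```

Request:
step_arm(
  plan=[
    {"dx":-0.02,"dy":0,"dz":0.01,"rx":0,"ry":0,"rz":0,"claw":1},
    {"dx":-0.02,"dy":0,"dz":0,"rx":0,"ry":0,"rz":0,"claw":1},
    {"dx":0,"dy":0,"dz":0,"rx":0,"ry":0,"rz":0,"claw":1},
  ],
)

```text
time_s: 11.3
ee_pos: [0.6437, -0.1444, 0.0966]
eef_rot: [-3.141, -0.001, 1.675]
force: [-1.2, 4.4, 0.2]
grip_width: 0.0341
grip_force: 8.0
```

Request:
step_arm(
  plan=[
    {"dx":-0.01,"dy":0,"dz":0.015,"rx":0,"ry":0,"rz":0,"claw":1},
    {"dx":0,"dy":0,"dz":0,"rx":0,"ry":0,"rz":0,"claw":0.56},
    {"dx":0,"dy":0,"dz":0,"rx":0,"ry":0,"rz":0,"claw":0.56},
    {"dx":0,"dy":0,"dz":0,"rx":0,"ry":0,"rz":0,"claw":0.56},
    {"dx":0,"dy":0,"dz":-0.4,"rx":0,"ry":0,"rz":0,"claw":0.56},
    {"dx":0,"dy":0,"dz":-0.1,"rx":0,"ry":0,"rz":0,"claw":0.56},
    {"dx":0,"dy":0,"dz":0,"rx":0,"ry":0,"rz":0,"claw":0.53},
  ],
)

```text
time_s: 12.0
ee_pos: [0.6448, -0.1465, 0.147]
eef_rot: [3.138, 0.002, 1.675]
force: [0.0, -0.1, -0.5]
grip_width: 0.0437
grip_force: 0.0
```

```bash
python3 sp.py -.1445 .0501 .135 -5.3 3 .53
```

```text
[ 0.567  -0.1256]
{"dx": 0.096, "dy": -0.25, "dz": 0.04, "rz": 0.019, "claw": 0.53}
{"dx": 0.089, "dy": -0.253, "dz": 0.04, "rz": 0.019, "claw": 0.53}
{"dx": 0.081, "dy": -0.256, "dz": 0.04, "rz": 0.019, "claw": 0.53}
```

Request:
step_arm(
  plan=[
    {"dx":0.096,"dy":-0.25,"dz":0.04,"rx":0,"ry":0,"rz":0.019,"claw":0.53},
    {"dx":0.089,"dy":-0.253,"dz":0.04,"rx":0,"ry":0,"rz":0.019,"claw":0.53},
    {"dx":0.081,"dy":-0.256,"dz":0.04,"rx":0,"ry":0,"rz":0.019,"claw":0.53},
    {"dx":0,"dy":0,"dz":0,"rx":0,"ry":0,"rz":0,"claw":0.53},
    {"dx":0,"dy":0,"dz":0.2,"rx":0,"ry":0,"rz":0,"claw":0.53},
    {"dx":0,"dy":0,"dz":0.21,"rx":0,"ry":0,"rz":0,"claw":0.53},
    {"dx":0,"dy":0,"dz":0,"rx":0,"ry":0,"rz":0,"claw":1},
    {"dx":0,"dy":0,"dz":0,"rx":0,"ry":0,"rz":0,"claw":1},
    {"dx":0,"dy":0,"dz":0,"rx":0,"ry":0,"rz":0,"claw":1},
  ],
)

```text
time_s: 12.9
ee_pos: [0.5668, -0.1255, 0.0927]
eef_rot: [3.141, 0.0, 1.586]
force: [-0.5, 0.4, -1.3]
grip_width: 0.0341
grip_force: 8.0
```

```bash
python3 sp.py -.123 .026 .0945 0 4 1
```

```text
[ 0.591  -0.1472]
{"dx": -0.055, "dy": 0.06, "dz": -0.004, "rz": -0.015, "claw": 1.0}
{"dx": -0.057, "dy": 0.058, "dz": -0.004, "rz": -0.015, "claw": 1.0}
{"dx": -0.058, "dy": 0.057, "dz": -0.004, "rz": -0.015, "claw": 1.0}
{"dx": -0.059, "dy": 0.056, "dz": -0.004, "rz": -0.015, "claw": 1.0}
```

Request:
step_arm(
  plan=[
    {"dx":-0.055,"dy":0.06,"dz":-0.01,"rx":0,"ry":0,"rz":-0.015,"claw":1},
    {"dx":-0.057,"dy":0.058,"dz":0,"rx":0,"ry":0,"rz":-0.015,"claw":1},
    {"dx":-0.058,"dy":0.057,"dz":0,"rx":0,"ry":0,"rz":-0.015,"claw":1},
    {"dx":-0.059,"dy":0.056,"dz":0,"rx":0,"ry":0,"rz":-0.015,"claw":1},
    {"dx":0,"dy":0,"dz":0,"rx":0,"ry":0,"rz":0,"claw":1},
    {"dx":-0.02,"dy":0,"dz":0,"rx":0,"ry":0,"rz":0,"claw":1},
    {"dx":-0.02,"dy":0,"dz":0,"rx":0,"ry":0,"rz":0,"claw":1},
    {"dx":0,"dy":0,"dz":0,"rx":0,"ry":0,"rz":0,"claw":1},
  ],
)

```text
time_s: 13.7
ee_pos: [0.5907, -0.15, 0.0928]
eef_rot: [-3.141, -0.002, 1.68]
force: [-0.7, 6.6, -1.5]
grip_width: 0.0341
grip_force: 8.0
```

Request:
step_arm(
  plan=[
    {"dx":0,"dy":0,"dz":0.01,"rx":0,"ry":0,"rz":0,"claw":0.56},
    {"dx":0,"dy":0,"dz":0,"rx":0,"ry":0,"rz":0,"claw":0.56},
    {"dx":0,"dy":0,"dz":0,"rx":0,"ry":0,"rz":0,"claw":0.56},
    {"dx":0,"dy":0,"dz":-0.4,"rx":0,"ry":0,"rz":0,"claw":0.56},
    {"dx":0,"dy":0,"dz":-0.1,"rx":0,"ry":0,"rz":0,"claw":1},
    {"dx":0,"dy":0,"dz":0,"rx":0,"ry":0,"rz":0,"claw":1},
  ],
)

```text
time_s: 14.3
ee_pos: [0.5917, -0.1514, 0.1439]
eef_rot: [3.138, 0.002, 1.68]
force: [0.0, -1.3, 0.2]
grip_width: 0.0288
grip_force: 0.0
```

```bash
python3 sp.py -.172 .023 .145 0 2 1; python3 row.py w5.png
```

```text
[ 0.5426 -0.1555]
{"dx": 0.006, "dy": -0.246, "dz": -0.005, "rz": 0.001, "claw": 1.0}
{"dx": 0.006, "dy": -0.246, "dz": -0.005, "rz": 0.001, "claw": 1.0}
ee [ 0.5917 -0.1514  0.1439] panelY 4083 [0.0001 0.0005 0.0009]
bar X 2358 [-0.0002  0.004 ]
front edge [0.1543 0.1556]
esc [-0.1232  0.0221] [45. 35.] 0.0
esc [-0.0387  0.0226] [46. 98.] 90.0
```

Request:
step_arm(
  plan=[
    {"dx":0.006,"dy":-0.246,"dz":0,"rx":0,"ry":0,"rz":0,"claw":1},
    {"dx":0.006,"dy":-0.246,"dz":0,"rx":0,"ry":0,"rz":0,"claw":1},
    {"dx":0,"dy":0,"dz":0,"rx":0,"ry":0,"rz":0,"claw":1},
    {"dx":0,"dy":0,"dz":0.3,"rx":0,"ry":0,"rz":0,"claw":1},
    {"dx":0,"dy":0,"dz":0.24,"rx":0,"ry":0,"rz":0,"claw":1},
    {"dx":0,"dy":0,"dz":0,"rx":0,"ry":0,"rz":0,"claw":1},
  ],
)

```text
time_s: 14.95
ee_pos: [0.542, -0.1551, 0.0863]
eef_rot: [-3.14, -0.0, 1.68]
force: [-0.5, 0.3, 0.7]
grip_width: 0.0008
grip_force: 0.0
```

Request:
step_arm(
  plan=[
    {"dx":0,"dy":0.06,"dz":-0.02,"rx":0,"ry":0,"rz":0,"claw":1},
    {"dx":0,"dy":0.06,"dz":0,"rx":0,"ry":0,"rz":0,"claw":1},
    {"dx":0,"dy":0.04,"dz":0,"rx":0,"ry":0,"rz":0,"claw":1},
    {"dx":0,"dy":0.04,"dz":0,"rx":0,"ry":0,"rz":0,"claw":1},
    {"dx":0,"dy":0.04,"dz":0,"rx":0,"ry":0,"rz":0,"claw":1},
    {"dx":0,"dy":0.04,"dz":0,"rx":0,"ry":0,"rz":0,"claw":1},
    {"dx":0,"dy":0.04,"dz":0,"rx":0,"ry":0,"rz":0,"claw":1},
    {"dx":0,"dy":0.04,"dz":0,"rx":0,"ry":0,"rz":0,"claw":1},
    {"dx":0,"dy":0.04,"dz":0,"rx":0,"ry":0,"rz":0,"claw":1},
    {"dx":0,"dy":0.04,"dz":0,"rx":0,"ry":0,"rz":0,"claw":1},
  ],
)

```text
time_s: 15.95
ee_pos: [0.5859, -0.1504, 0.09]
eef_rot: [-3.141, 0.0, 1.68]
force: [-1.6, -0.4, 0.5]
grip_width: 0.0001
grip_force: 0.8
```

Request:
step_arm(
  plan=[
    {"dx":0,"dy":0.04,"dz":0,"rx":0,"ry":0,"rz":0,"claw":1},
    {"dx":0,"dy":0.03,"dz":0,"rx":0,"ry":0,"rz":0,"claw":1},
    {"dx":0,"dy":0.03,"dz":0,"rx":0,"ry":0,"rz":0,"claw":1},
    {"dx":0,"dy":0,"dz":0,"rx":0,"ry":0,"rz":0,"claw":1},
  ],
)

```text
time_s: 16.35
ee_pos: [0.596, -0.1493, 0.09]
eef_rot: [3.141, 0.0, 1.68]
force: [-0.3, 0.4, 0.8]
grip_width: 0.0003
grip_force: 0.0
```

Request:
step_arm(
  plan=[
    {"dx":0,"dy":0.02,"dz":0,"rx":0,"ry":0,"rz":0,"claw":1},
    {"dx":0,"dy":0.015,"dz":0,"rx":0,"ry":0,"rz":0,"claw":1},
    {"dx":0,"dy":0,"dz":0,"rx":0,"ry":0,"rz":0,"claw":1},
  ],
)

```text
time_s: 16.65
ee_pos: [0.5992, -0.1489, 0.09]
eef_rot: [3.141, 0.0, 1.68]
force: [0.6, 0.5, -0.1]
grip_width: 0.0007
grip_force: 0.0
```

Request:
step_arm(
  plan=[
    {"dx":0,"dy":0.01,"dz":0,"rx":0,"ry":0,"rz":0,"claw":1},
    {"dx":0,"dy":0,"dz":0,"rx":0,"ry":0,"rz":0,"claw":1},
  ],
)

```text
time_s: 16.85
ee_pos: [0.5998, -0.1488, 0.09]
eef_rot: [-3.141, 0.0, 1.68]
force: [-3.8, -0.7, 2.2]
grip_width: 0.0005
grip_force: 2.0
```

Request:
step_arm(
  plan=[
    {"dx":0,"dy":0.01,"dz":0,"rx":0,"ry":0,"rz":0,"claw":1},
    {"dx":0,"dy":0,"dz":0,"rx":0,"ry":0,"rz":0,"claw":1},
    {"dx":0,"dy":0,"dz":0,"rx":0,"ry":0,"rz":0,"claw":1},
  ],
)

```text
time_s: 17.15
ee_pos: [0.5999, -0.1489, 0.09]
eef_rot: [-3.139, -0.0, 1.68]
force: [-12.7, -1.0, 6.4]
grip_width: 0.0007
grip_force: 6.3
```

```bash
python3 row.py w6.png
```

```text
ee [ 0.5999 -0.1489  0.09  ] panelY 1590 [-0.0001  0.0004  0.0009]
bar X 4118 [-0.0004  0.0038]
front edge [0.1547 0.1561]
esc [-0.0583  0.0222] [ 46. 136.] 90.0
```

Request:
step_arm(
  plan=[
    {"dx":0,"dy":-0.03,"dz":0,"rx":0,"ry":0,"rz":0,"claw":1},
    {"dx":0,"dy":-0.05,"dz":0,"rx":0,"ry":0,"rz":0,"claw":1},
    {"dx":0,"dy":-0.1,"dz":0,"rx":0,"ry":0,"rz":0,"claw":1},
    {"dx":0.2,"dy":0,"dz":0,"rx":0,"ry":0,"rz":0,"claw":1},
    {"dx":0.2,"dy":0,"dz":0,"rx":0,"ry":0,"rz":0,"claw":1},
    {"dx":0.03,"dy":0.2,"dz":0,"rx":0,"ry":0,"rz":0,"claw":1},
    {"dx":0,"dy":0.2,"dz":0,"rx":0,"ry":0,"rz":0,"claw":1},
    {"dx":0,"dy":0,"dz":0,"rx":0,"ry":0,"rz":0,"claw":1},
  ],
)

```text
time_s: 18.0
ee_pos: [0.6191, -0.1033, 0.09]
eef_rot: [3.141, 0.0, 1.681]
force: [0.4, -0.8, -0.7]
grip_width: 0.0004
grip_force: 0.0
```

```bash
python3 sp.py -.085 .054 .09 0 2 1
```

```text
[ 0.6258 -0.1153]
{"dx": -0.064, "dy": 0.026, "dz": 0.0, "rz": 0.001, "claw": 1.0}
{"dx": -0.064, "dy": 0.026, "dz": 0.0, "rz": 0.001, "claw": 1.0}
```

Request:
step_arm(
  plan=[
    {"dx":-0.06,"dy":0.026,"dz":0,"rx":0,"ry":0,"rz":0,"claw":1},
    {"dx":-0.06,"dy":0.026,"dz":0,"rx":0,"ry":0,"rz":0,"claw":1},
    {"dx":-0.01,"dy":0,"dz":0,"rx":0,"ry":0,"rz":0,"claw":1},
    {"dx":-0.01,"dy":0,"dz":0,"rx":0,"ry":0,"rz":0,"claw":1},
    {"dx":-0.01,"dy":0,"dz":0,"rx":0,"ry":0,"rz":0,"claw":1},
    {"dx":0,"dy":0,"dz":0,"rx":0,"ry":0,"rz":0,"claw":1},
  ],
)

```text
time_s: 18.6
ee_pos: [0.6241, -0.1155, 0.09]
eef_rot: [-3.14, -0.005, 1.68]
force: [-7.4, 20.5, 7.0]
grip_width: 0.0007
grip_force: 10.6
```

Request:
step_arm(
  plan=[
    {"dx":0.06,"dy":0,"dz":0,"rx":0,"ry":0,"rz":0,"claw":1},
    {"dx":0,"dy":0.17,"dz":0,"rx":0,"ry":0,"rz":0,"claw":1},
    {"dx":0,"dy":0.17,"dz":0,"rx":0,"ry":0,"rz":0,"claw":1},
    {"dx":-0.025,"dy":0,"dz":0,"rx":0,"ry":0,"rz":0,"claw":1},
    {"dx":-0.015,"dy":0,"dz":0,"rx":0,"ry":0,"rz":0,"claw":1},
    {"dx":-0.01,"dy":0,"dz":0,"rx":0,"ry":0,"rz":0,"claw":1},
    {"dx":0,"dy":0,"dz":0,"rx":0,"ry":0,"rz":0,"claw":1},
  ],
)

```text
time_s: 19.3
ee_pos: [0.6584, -0.1117, 0.09]
eef_rot: [3.141, -0.003, 1.681]
force: [4.2, 13.1, -0.8]
grip_width: 0.0002
grip_force: 6.4
```

Request:
step_arm(
  plan=[
    {"dx":0.05,"dy":0,"dz":0,"rx":0,"ry":0,"rz":0,"claw":1},
    {"dx":0,"dy":0.17,"dz":0,"rx":0,"ry":0,"rz":0,"claw":1},
    {"dx":0,"dy":0.16,"dz":0,"rx":0,"ry":0,"rz":0,"claw":1},
    {"dx":-0.025,"dy":0,"dz":0,"rx":0,"ry":0,"rz":0,"claw":1},
    {"dx":-0.015,"dy":0,"dz":0,"rx":0,"ry":0,"rz":0,"claw":1},
    {"dx":-0.01,"dy":0,"dz":0,"rx":0,"ry":0,"rz":0,"claw":1},
    {"dx":0,"dy":0,"dz":0,"rx":0,"ry":0,"rz":0,"claw":1},
  ],
)

```text
time_s: 20.0
ee_pos: [0.6907, -0.1083, 0.0898]
eef_rot: [3.142, -0.003, 1.681]
force: [2.4, 10.4, -1.1]
grip_width: 0.0003
grip_force: 5.5
```

Request:
step_arm(
  plan=[
    {"dx":0.05,"dy":0,"dz":0,"rx":0,"ry":0,"rz":0,"claw":1},
    {"dx":0.2,"dy":-0.1,"dz":-0.3,"rx":0,"ry":0,"rz":0,"claw":1},
    {"dx":0.2,"dy":-0.2,"dz":-0.3,"rx":0,"ry":0,"rz":0,"claw":1},
    {"dx":0.1,"dy":-0.2,"dz":-0.3,"rx":0,"ry":0,"rz":0,"claw":0.5},
    {"dx":0,"dy":0,"dz":-0.3,"rx":0,"ry":0,"rz":0,"claw":0.5},
    {"dx":0,"dy":0,"dz":0,"rx":0,"ry":0,"rz":0,"claw":0.5},
    {"dx":0,"dy":0,"dz":0,"rx":0,"ry":0,"rz":0,"claw":0.5},
  ],
)

```text
time_s: 20.7
ee_pos: [0.6353, -0.0609, 0.2101]
eef_rot: [3.141, 0.001, 1.68]
force: [0.3, -0.1, -1.7]
grip_width: 0.0287
grip_force: 0.0
```

```bash
python3 row.py w7.png; python3 - <<'E'
from h import *
p=shot("wrist"); P=cloud(p)
for n in ("index","plunger","handle"):
  for d in viewer.recognise(n,p)[:3]:
    l,t,r,b=[int(x) for x in d["rect"]]; print(n,round(d["score"],2),[l,t,r,b],P[(t+b)//2,(l+r)//2].round(3))
E
```

```text
ee [ 0.6353 -0.0609  0.2101] panelY 988 [-0.0002  0.0005  0.0011]
bar X 1035 [-0.0002  0.0043]
front edge [0.1552 0.1562]
esc [-0.0695  0.0228] [61. 47.] -90.0
plunger 0.55 [96, 105, 364, 338] [ 0.593 -0.086  0.068]
handle 0.58 [99, 221, 144, 259] [ 0.504 -0.1    0.108]
```

View pics/w7.png

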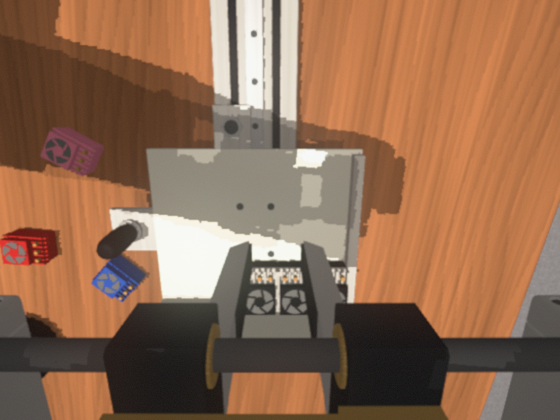

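The three blocks stand in a row with fans and connectors aligned at (255–345, 265–305), but the fingers partly hide the outer ones. I'll check again from beside the handle.

```bash
python3 sp.py -.214 .076 .17 0 5 .5
```

```text
[ 0.4952 -0.1073]
{"dx": -0.062, "dy": -0.289, "dz": 0.077, "rz": 0.0, "claw": 0.5}
{"dx": -0.062, "dy": -0.289, "dz": 0.077, "rz": 0.0, "claw": 0.5}
{"dx": -0.063, "dy": -0.289, "dz": 0.077, "rz": 0.0, "claw": 0.5}
{"dx": -0.063, "dy": -0.289, "dz": 0.077, "rz": 0.0, "claw": 0.5}
{"dx": -0.063, "dy": -0.289, "dz": 0.077, "rz": 0.0, "claw": 0.5}
```

Request:
step_arm(
  plan=[
    {"dx":-0.062,"dy":-0.289,"dz":0.04,"rx":0,"ry":0,"rz":0,"claw":0.5},
    {"dx":-0.062,"dy":-0.289,"dz":0.04,"rx":0,"ry":0,"rz":0,"claw":0.5},
    {"dx":-0.063,"dy":-0.289,"dz":0.04,"rx":0,"ry":0,"rz":0,"claw":0.5},
    {"dx":-0.063,"dy":-0.289,"dz":0.04,"rx":0,"ry":0,"rz":0,"claw":0.5},
    {"dx":-0.063,"dy":-0.289,"dz":0.04,"rx":0,"ry":0,"rz":0,"claw":0.5},
    {"dx":0,"dy":0,"dz":0,"rx":0,"ry":0,"rz":0,"claw":0.5},
    {"dx":0,"dy":0,"dz":0,"rx":0,"ry":0,"rz":0,"claw":0.5},
  ],
)

```text
time_s: 21.65
ee_pos: [0.4957, -0.1075, 0.19]
eef_rot: [3.142, 0.0, 1.679]
force: [1.1, 0.7, 0.1]
grip_width: 0.0471
grip_force: 0.0
```

```bash
cat > chk.py <<'E'
from row import *
# per-ESC back/front from top (fan block) and front faces, gaps between blocks
def chk(P,dy=0):
    q=P.reshape(-1,3); xy=q[:,:2]@R.T-C0-[0,dy]; z=q[:,2]
    for n,x in (("A",-.085),("B",-.051),("C",-.017)):
        f=(abs(xy[:,0]-x)<.012)&(z>.073)&(z<.09)&(xy[:,1]>.03)&(xy[:,1]<.06)
        t=(abs(xy[:,0]-x)<.017)&(z>.097)&(z<.106)&(xy[:,1]>.0)&(xy[:,1]<.06)
        print(n,"front",f.sum(),np.median(xy[f,1]).round(4) if f.sum() else "","slope deg",np.degrees(np.polyfit(xy[f,0],xy[f,1],1)[0]).round(1) if f.sum()>20 else "","top c",t.sum(),((xy[t].min(0)+xy[t].max(0))/2).round(4) if t.sum() else "")
if __name__=="__main__":
    import sys
    dy=float(sys.argv[1])
    for n in ("wrist","scene","side"):
        p=shot(n); save(p,n+sys.argv[2]+".png"); print(n); chk(cloud(p),dy)
E
python3 chk.py 0 8; python3 row.py w8.png; python3 -c "
import cv2
a=cv2.imread('pics/wrist8.png');cv2.imwrite('pics/v8.png',a)"
```

```text
wrist
A front 284 0.0445 slope deg 1.4 top c 1475 [-0.0852  0.0211]
B front 257 0.0445 slope deg 2.4 top c 1517 [-0.0511  0.0212]
C front 230 0.0445 slope deg 0.3 top c 1495 [-0.017   0.0208]
scene
A front 39 0.0436 slope deg -1.4 top c 174 [-0.0848  0.0211]
B front 40 0.0437 slope deg -2.4 top c 185 [-0.0508  0.0205]
C front 41 0.0434 slope deg -1.9 top c 187 [-0.0168  0.0208]
side
A front 56 0.0435 slope deg 3.6 top c 139 [-0.085  0.021]
B front 58 0.0436 slope deg 2.8 top c 130 [-0.0511  0.0207]
C front 53 0.0436 slope deg 0.0 top c 125 [-0.0172  0.0218]
ee [ 0.4963 -0.1071  0.1899] panelY 1449 [-0.0003  0.0003  0.0009]
bar X 1457 [-0.0008  0.0033]
front edge [0.1539 0.1555]
esc [-0.063   0.0226] [ 46.7 146. ] 89.6
```

View pics/v8.png

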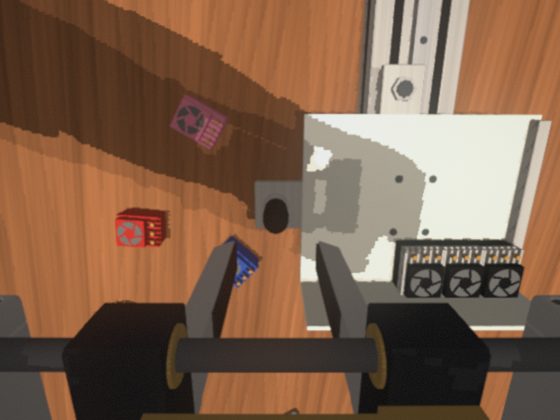

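The row is true: fronts at 44 mm, and centres at -85, -51 and -17 mm. The handle at (275,215) lies between the fingers, so I go down and grip it.

Request:
step_arm(
  plan=[
    {"dx":0,"dy":0,"dz":0.3,"rx":0,"ry":0,"rz":0,"claw":0.5},
    {"dx":0,"dy":0,"dz":0.3,"rx":0,"ry":0,"rz":0,"claw":0.5},
    {"dx":0,"dy":0,"dz":0.3,"rx":0,"ry":0,"rz":0,"claw":0.5},
    {"dx":0,"dy":0,"dz":0.05,"rx":0,"ry":0,"rz":0,"claw":0.5},
    {"dx":0,"dy":0,"dz":0,"rx":0,"ry":0,"rz":0,"claw":1},
    {"dx":0,"dy":0,"dz":0,"rx":0,"ry":0,"rz":0,"claw":1},
    {"dx":0,"dy":0,"dz":0,"rx":0,"ry":0,"rz":0,"claw":1},
    {"dx":0,"dy":0,"dz":0,"rx":0,"ry":0,"rz":0,"claw":1},
  ],
  grip_force=30,
)

```text
time_s: 22.65
ee_pos: [0.4952, -0.1075, 0.0961]
eef_rot: [-3.141, 0.001, 1.68]
force: [1.5, -0.7, 12.4]
grip_width: 0.0194
grip_force: 30.0
```

```bash
python3 - <<'E'
from row import *
for n in ("scene","side"):
    p=shot(n); P=cloud(p); q=P.reshape(-1,3); xy=q[:,:2]@R.T-C0; z=q[:,2]
    for d in viewer.recognise("index",p)[:2]:
        l,t,r,b=[int(x) for x in d["rect"]]; print(n,d["score"],P[(t+b)//2,(l+r)//2].round(3))
    m=(abs(xy[:,0]+.11)<.012)&(xy[:,1]>.23)&(xy[:,1]<.42)&(z>.02)&(z<.075)
    Y=xy[m,1]; Z=z[m]
    for a in np.arange(.26,.40,.003):
        k=abs(Y-a)<.0015
        if k.sum(): print(n,round(a,3),k.sum(),np.percentile(Z[k],[10,50,90]).round(4))
E
```

```text
scene 0.48 [0.574 0.148 0.052]
scene 0.26 9 [0.0394 0.0404 0.0412]
scene 0.263 8 [0.0387 0.0401 0.0411]
scene 0.266 10 [0.0382 0.0396 0.0416]
scene 0.269 10 [0.0392 0.0405 0.0423]
scene 0.272 9 [0.0394 0.0401 0.0418]
scene 0.275 9 [0.039  0.0401 0.0407]
scene 0.278 9 [0.0379 0.0398 0.0416]
scene 0.281 9 [0.0387 0.0395 0.0428]
scene 0.284 9 [0.0392 0.0405 0.0411]
scene 0.287 10 [0.0387 0.04   0.0411]
scene 0.29 10 [0.039  0.0396 0.0415]
scene 0.293 11 [0.0383 0.0393 0.0406]
scene 0.296 10 [0.0379 0.0404 0.0408]
scene 0.299 8 [0.0404 0.0409 0.0419]
scene 0.302 7 [0.0466 0.0483 0.0495]
scene 0.305 13 [0.0473 0.0488 0.0522]
scene 0.308 9 [0.0472 0.0483 0.0509]
scene 0.311 11 [0.0471 0.048  0.0491]
scene 0.314 8 [0.0464 0.0479 0.05  ]
scene 0.317 11 [0.0479 0.0535 0.0546]
scene 0.32 16 [0.0473 0.0524 0.0545]
scene 0.323 11 [0.0467 0.0476 0.0497]
scene 0.326 12 [0.047  0.0485 0.0499]
scene 0.329 13 [0.0472 0.0525 0.0534]
scene 0.332 14 [0.0475 0.052  0.0542]
scene 0.335 12 [0.0465 0.0485 0.0507]
scene 0.338 15 [0.0453 0.0473 0.0489]
scene 0.341 14 [0.0459 0.0476 0.0518]
scene 0.344 14 [0.0
[... 1398 characters left out ...]
0.052  0.0531]
side 0.344 9 [0.0445 0.0494 0.0517]
side 0.347 19 [0.0398 0.0412 0.0477]
side 0.35 7 [0.0392 0.0403 0.0419]
side 0.353 7 [0.04   0.041  0.0423]
side 0.356 10 [0.0397 0.0413 0.0429]
side 0.359 8 [0.0398 0.0409 0.0425]
side 0.362 9 [0.0403 0.041  0.0416]
side 0.365 12 [0.0385 0.0405 0.0417]
side 0.368 7 [0.04   0.0405 0.0418]
side 0.371 6 [0.0397 0.0405 0.0414]
side 0.374 8 [0.0389 0.0405 0.0416]
side 0.377 8 [0.0394 0.0413 0.0427]
side 0.38 8 [0.0387 0.0394 0.0411]
side 0.383 7 [0.0397 0.0406 0.0422]
side 0.386 6 [0.0397 0.0407 0.0413]
side 0.389 10 [0.0392 0.0419 0.043 ]
side 0.392 7 [0.0392 0.04   0.0405]
side 0.395 9 [0.039  0.0395 0.0408]
side 0.398 8 [0.0388 0.0401 0.0408]
```

Request:
step_arm(
  plan=[
    {"dx":0,"dy":0,"dz":-0.015,"rx":0,"ry":0,"rz":0,"claw":1},
    {"dx":0.02,"dy":0,"dz":0,"rx":0,"ry":0,"rz":0,"claw":1},
    {"dx":0.05,"dy":0,"dz":0,"rx":0,"ry":0,"rz":0,"claw":1},
    {"dx":0.08,"dy":0,"dz":0,"rx":0,"ry":0,"rz":0,"claw":1},
    {"dx":0.1,"dy":0,"dz":0,"rx":0,"ry":0,"rz":0,"claw":1},
    {"dx":0.1,"dy":0,"dz":0,"rx":0,"ry":0,"rz":0,"claw":1},
    {"dx":0.08,"dy":0,"dz":0,"rx":0,"ry":0,"rz":0,"claw":1},
    {"dx":0.05,"dy":0,"dz":0,"rx":0,"ry":0,"rz":0,"claw":1},
    {"dx":0.02,"dy":0,"dz":0,"rx":0,"ry":0,"rz":0,"claw":1},
    {"dx":0,"dy":0,"dz":0,"rx":0,"ry":0,"rz":0,"claw":1},
  ],
  grip_force=30,
)

```text
time_s: 23.85
ee_pos: [0.4898, -0.057, 0.0962]
eef_rot: [-3.141, -0.001, 1.681]
force: [-2.2, 1.8, -14.6]
grip_width: 0.0195
grip_force: 30.0
```

Request:
step_arm(
  plan=[
    {"dx":0.02,"dy":0,"dz":0.008,"rx":0,"ry":0,"rz":0,"claw":1},
    {"dx":0.06,"dy":0,"dz":0,"rx":0,"ry":0,"rz":0,"claw":1},
    {"dx":0.1,"dy":0,"dz":0,"rx":0,"ry":0,"rz":0,"claw":1},
    {"dx":0.13,"dy":0,"dz":0,"rx":0,"ry":0,"rz":0,"claw":1},
    {"dx":0.13,"dy":0,"dz":0,"rx":0,"ry":0,"rz":0,"claw":1},
    {"dx":0.12,"dy":0,"dz":0,"rx":0,"ry":0,"rz":0,"claw":1},
    {"dx":0.09,"dy":0,"dz":0,"rx":0,"ry":0,"rz":0,"claw":1},
    {"dx":0.06,"dy":0,"dz":0,"rx":0,"ry":0,"rz":0,"claw":1},
    {"dx":0.02,"dy":0,"dz":0,"rx":0,"ry":0,"rz":0,"claw":1},
    {"dx":0,"dy":0,"dz":0,"rx":0,"ry":0,"rz":0,"claw":1},
  ],
)

```text
time_s: 24.85
ee_pos: [0.4821, 0.0152, 0.0962]
eef_rot: [-3.141, -0.0, 1.68]
force: [-7.2, 1.4, -5.2]
grip_width: 0.0196
grip_force: 30.0
```

```bash
cat > trav.py <<'E'
from row import *
o=telemetry.get_obs(); p=np.array(o["ee_pos"][:2]); d=R@(p-np.array([.4952,-.1075])); f=R@np.array(o["force"][:2])
print("travel",d.round(4),"force stage",f.round(1),o["force"][2].round(1))
for n in ("wrist","side","scene"):
    q=cloud(shot(n)).reshape(-1,3); xy=q[:,:2]@R.T-C0; z=q[:,2]
    m=(abs(xy[:,0]+.05)<.03)&(z>.058)&(z<.073)&(abs(xy[:,1]-.156-d[1])<.012)
    # block ends and lips and plunger head
    b=(abs(xy[:,0]+.11)<.02)&(xy[:,1]>.28)&(xy[:,1]<.37)&(z>.0445)&(z<.060)
    l=(abs(xy[:,0]+.11)<.010)&(xy[:,1]>.30)&(xy[:,1]<.35)&(z>.052)&(z<.058)
    h=(abs(xy[:,0]+.11)<.014)&(abs(xy[:,1]-.176-d[1])<.02)&(z>.073)&(z<.078)
    print(n,"edge trav",(np.percentile(xy[m,1],99)-.1555).round(4) if m.sum() else "","block",b.sum(),np.percentile(xy[b,1],[1,99]).round(4) if b.sum() else "","lips",np.sort(xy[l,1]).round(4)[::max(1,l.sum()//8)] if l.sum() else "","plunger",h.sum(),((xy[h].min(0)+xy[h].max(0))/2).round(4) if h.sum() else "")
E
python3 trav.py
```

```text
travel [1.000e-04 1.234e-01] force stage [-7.   2.2] -5.2
wrist edge trav 0.1242 block 2354 [0.3036 0.3428] lips [0.3256 0.3269 0.3278 0.3287 0.3296 0.3307 0.3318 0.333  0.3417] plunger 986 [-0.1097  0.2997]
side edge trav 0.1254 block 200 [0.2837 0.3468] lips [0.3153 0.3168 0.3189 0.3212 0.3264 0.3279 0.3302 0.3316 0.3325 0.3419] plunger 25 [-0.1118  0.3006]
scene edge trav 0.1243 block 201 [0.2818 0.346 ] lips [0.3183 0.3186 0.3204 0.3205 0.3215 0.3279 0.3288 0.3299 0.3301 0.3316
 0.3326 0.3326] plunger 36 [-0.1095  0.2997]
```

Request:
step_arm(
  plan=[
    {"dx":0.02,"dy":-0.005,"dz":0.003,"rx":0,"ry":0,"rz":0,"claw":1},
    {"dx":0.04,"dy":0,"dz":0,"rx":0,"ry":0,"rz":0,"claw":1},
    {"dx":0.03,"dy":0,"dz":0,"rx":0,"ry":0,"rz":0,"claw":1},
    {"dx":0.02,"dy":0,"dz":0,"rx":0,"ry":0,"rz":0,"claw":1},
    {"dx":0.02,"dy":0,"dz":0,"rx":0,"ry":0,"rz":0,"claw":1},
    {"dx":0.02,"dy":0,"dz":0,"rx":0,"ry":0,"rz":0,"claw":1},
    {"dx":0,"dy":0,"dz":0,"rx":0,"ry":0,"rz":0,"claw":1},
  ],
)

```text
time_s: 25.7
ee_pos: [0.4806, 0.0291, 0.0962]
eef_rot: [3.14, 0.001, 1.68]
force: [-4.1, -3.8, -0.4]
grip_width: 0.0195
grip_force: 30.0
```

Request:
step_arm(
  plan=[
    {"dx":0.01,"dy":0,"dz":0,"rx":0,"ry":0,"rz":0,"claw":1},
    {"dx":0.01,"dy":0,"dz":0,"rx":0,"ry":0,"rz":0,"claw":1},
    {"dx":0,"dy":0,"dz":0,"rx":0,"ry":0,"rz":0,"claw":1},
  ],
)

```text
time_s: 26.0
ee_pos: [0.4803, 0.0317, 0.0962]
eef_rot: [3.14, 0.0, 1.68]
force: [-4.5, -1.7, -0.4]
grip_width: 0.0194
grip_force: 30.0
```

Request:
step_arm(
  plan=[
    {"dx":0.01,"dy":0,"dz":0,"rx":0,"ry":0,"rz":0,"claw":1},
    {"dx":0.01,"dy":0,"dz":0,"rx":0,"ry":0,"rz":0,"claw":1},
    {"dx":0,"dy":0,"dz":0,"rx":0,"ry":0,"rz":0,"claw":1},
  ],
)

```text
time_s: 26.3
ee_pos: [0.4801, 0.0339, 0.0961]
eef_rot: [3.14, 0.0, 1.68]
force: [-4.8, 0.2, 1.9]
grip_width: 0.0196
grip_force: 30.0
```

Request:
step_arm(
  plan=[
    {"dx":0.01,"dy":0,"dz":0,"rx":0,"ry":0,"rz":0,"claw":1},
    {"dx":0.01,"dy":0,"dz":0,"rx":0,"ry":0,"rz":0,"claw":1},
    {"dx":0,"dy":0,"dz":0,"rx":0,"ry":0,"rz":0,"claw":1},
  ],
)

```text
time_s: 26.6
ee_pos: [0.4798, 0.036, 0.0961]
eef_rot: [3.14, -0.0, 1.68]
force: [-4.2, 1.7, 2.3]
grip_width: 0.0193
grip_force: 30.0
```

Request:
step_arm(
  plan=[
    {"dx":0.01,"dy":0,"dz":0,"rx":0,"ry":0,"rz":0,"claw":1},
    {"dx":0.01,"dy":0,"dz":0,"rx":0,"ry":0,"rz":0,"claw":1},
    {"dx":0,"dy":0,"dz":0,"rx":0,"ry":0,"rz":0,"claw":1},
  ],
)

```text
time_s: 26.9
ee_pos: [0.4797, 0.038, 0.0961]
eef_rot: [3.14, -0.0, 1.68]
force: [-5.3, 0.9, 3.5]
grip_width: 0.0194
grip_force: 30.0
```

```bash
python3 trav.py
```

```text
travel [0.0002 0.1463] force stage [-5.1  1.5] 3.5
wrist edge trav 0.1471 block 459 [0.3036 0.347 ] lips [0.3447 0.3448 0.3448 0.3449 0.345 ] plunger 990 [-0.1099  0.3226]
side edge trav 0.1481 block 66 [0.3023 0.3471] lips [0.3401 0.3414 0.342  0.3433 0.3449] plunger 41 [-0.1147  0.3235]
scene edge trav 0.1477 block 84 [0.3039 0.3462] lips [0.3447] plunger 35 [-0.1097  0.3232]
```

Request:
step_arm(
  plan=[
    {"dx":0.01,"dy":0,"dz":0,"rx":0,"ry":0,"rz":0,"claw":1},
    {"dx":0,"dy":0,"dz":0,"rx":0,"ry":0,"rz":0,"claw":1},
    {"dx":0,"dy":0,"dz":0,"rx":0,"ry":0,"rz":0,"claw":1},
  ],
)

```text
time_s: 27.35
ee_pos: [0.4795, 0.039, 0.0961]
eef_rot: [3.14, -0.0, 1.68]
force: [-5.3, 0.5, 3.6]
grip_width: 0.0195
grip_force: 30.0
```

Request:
step_arm(
  plan=[
    {"dx":0.01,"dy":0,"dz":0,"rx":0,"ry":0,"rz":0,"claw":1},
    {"dx":0,"dy":0,"dz":0,"rx":0,"ry":0,"rz":0,"claw":1},
    {"dx":0,"dy":0,"dz":0,"rx":0,"ry":0,"rz":0,"claw":1},
  ],
)

```text
time_s: 27.65
ee_pos: [0.4795, 0.0395, 0.0961]
eef_rot: [3.14, 0.001, 1.68]
force: [-4.4, -4.6, 2.7]
grip_width: 0.0196
grip_force: 30.0
```

Request:
step_arm(
  plan=[
    {"dx":-0.005,"dy":-0.003,"dz":0,"rx":0,"ry":0,"rz":0,"claw":1},
    {"dx":0,"dy":0,"dz":0,"rx":0,"ry":0,"rz":0,"claw":1},
    {"dx":0,"dy":0,"dz":0,"rx":0,"ry":0,"rz":0,"claw":1},
    {"dx":0,"dy":0,"dz":0,"rx":0,"ry":0,"rz":0,"claw":1},
  ],
)

```text
time_s: 28.05
ee_pos: [0.4795, 0.0392, 0.0961]
eef_rot: [3.14, 0.0, 1.68]
force: [-1.8, -1.1, 6.2]
grip_width: 0.0193
grip_force: 30.0
```

```bash
python3 trav.py; python3 chk.py 0.1475 9; python3 - <<'E'
import cv2
a=cv2.imread("pics/scene9.png"); cv2.imwrite("pics/v9.png",cv2.resize(a[130:330,170:430],(780,600),interpolation=cv2.INTER_CUBIC))
E
```

```text
travel [1.000e-04 1.476e-01] force stage [-1.9 -0.9] 6.2
wrist edge trav 0.1483 block 332 [0.3047 0.3463] lips  plunger 989 [-0.1096  0.3239]
side edge trav 0.1494 block 58 [0.3024 0.3464] lips [0.3395 0.3404 0.3425 0.343  0.3453 0.3456] plunger 31 [-0.115  0.325]
scene edge trav 0.1489 block 85 [0.3056 0.3462] lips [0.3429] plunger 36 [-0.1083  0.3251]
wrist
A front 677 0.0445 slope deg 2.2 top c 1179 [-0.0862  0.0212]
B front 217 0.0445 slope deg 2.1 top c 0 
C front 0  slope deg  top c 0 
scene
A front 28 0.0439 slope deg 1.5 top c 196 [-0.0845  0.0207]
B front 36 0.0441 slope deg -1.0 top c 210 [-0.0513  0.0204]
C front 42 0.0437 slope deg 4.7 top c 218 [-0.0162  0.0206]
side
A front 65 0.0437 slope deg -2.0 top c 154 [-0.085   0.0212]
B front 66 0.0438 slope deg 2.4 top c 172 [-0.0511  0.0236]
C front 59 0.0436 slope deg 3.1 top c 154 [-0.0175  0.0218]
```

View pics/v9.png

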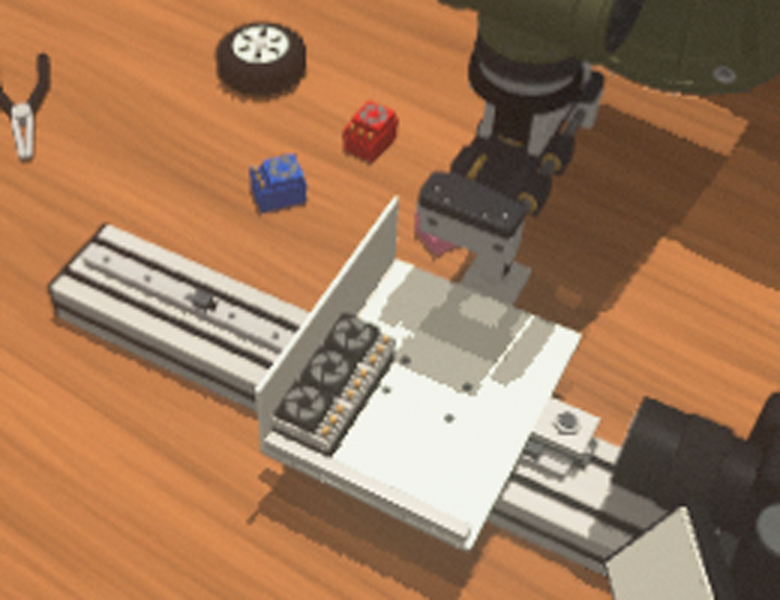

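The row stands neat against the panel and bar (crop 330,380), and the plunger at (568,422) sits over the index block. The force along the rail is about zero and the handle is gripped at 30 N, so I hand in.

```bash
python3 -c "
from station import hand_in
print(hand_in())"
```

```text
the job is handed in; nothing more can be done
None
```

The job is handed in: the three black controllers stand in one touching row, flat against the panel and the side bar, and the stage is held in the index notch at about 147.6 mm of travel with the handle gripped at 30 N.

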